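Roof two little stone house models

TASK

Roof the two unfinished stone models. On the round walls build the cone from the bottom up, one stone at a time: the broad round course, then the middle one, then the small one, and last the pinnacle with its ball on top, each upright and centred on the one below. Lay the flat oblong slab on the oblong walls, centred and square with them (before, after or in between), and leave the finished little model and the tub of filler where they stand.

Things in the scene. Friction and masses are not known exactly. Their poses are not given: they have to be found in the camera images.
- broad_course: Loose pale-limestone roof course, a round solid stone of two concentric steps: lower step 68 mm diameter and 18 mm high, upper step 62 mm diameter and 12 mm high, 30 mm high in all, flat top and underside; 220 g. Starts upright on the table. Origin at the centre of its underside, z up. The largest of three alike.
- middle_course: Loose pale-limestone roof course, a round solid stone of two concentric steps: lower step 54 mm diameter and 18 mm high, upper step 48 mm diameter and 12 mm high, 30 mm high in all, flat top and underside; 140 g. Starts upright on the table. Origin at the centre of its underside, z up. The middle-sized of three alike.
- small_course: Loose pale-limestone roof course, a round solid stone of two concentric steps: lower step 40 mm diameter and 18 mm high, upper step 34 mm diameter and 12 mm high, 30 mm high in all, flat top and underside; 75 g. Starts upright on the table. Origin at the centre of its underside, z up. The smallest of three alike.
- pinnacle: Loose pale-limestone finial: a round foot 30 mm in diameter and 18 mm high, a short narrowing neck, and a ball 22 mm in diameter on top; 47 mm high in all; 45 g. Starts upright on the table. Origin at the centre of its underside, z up.
- roof_slab: Loose flat oblong slab of pale limestone, 90 mm (its x axis) by 60 mm (its y axis) by 14 mm thick, 170 g, lying flat on the table. Origin at the centre of its underside, z up.
- round_walls: Fixed round wall of pale masonry with a small dark door at its foot, on a dark slate board 122 mm square and 5 mm thick. The wall is 96 mm in outer and 48 mm in inner diameter, open in the middle, with a flat level top 55 mm above the table. Origin on its axis at table height, z up.
- oblong_walls: Fixed oblong walls of pale masonry, open at the top, on a dark slate board 116 by 90 mm and 5 mm thick. The walls measure 82 mm (x axis) by 54 mm (y axis) outside and are 9 mm thick; their flat level top is 50 mm above the table. Origin at the centre of the walls at table height, z up.
- finished_model: Bystander, loose: a finished house model with a square pale body 54 mm wide and a dark stepped cone roof, 61 mm high, 250 g. Origin at the centre of its underside, z up. Leave it alone.
- tub: Bystander, loose: an open white plastic tub of grey filler with a black and yellow band, 84 mm in diameter and 72 mm high, 450 g. Origin at the centre of its underside, z up. Leave it alone.
There are look-alikes about, which are no part of the job. What is shaped like the pinnacle but blue or pink is not meant.

How it is judged:
By the outcome, as a careful person would: the job done as asked, in the order asked, and still so for the second after the job is handed in, with the robot touching nothing.
It also fails if it takes over 122 s, if anything falls off the work surface, if the arm or the gripper's body presses on something with over 40 N, if the wrist force passes 120 N, or if a joint passes its speed limit or range.

ROBOT

A 6-joint arm with a two-finger parallel gripper is mounted at the origin on the work surface. World frame = base frame: x ahead of the robot, y to its left, z up, the work surface at z = 0. Lengths are in m, angles in rad, forces in N, time in s.
With the tool pointing down it reaches from about 0.375 to 0.975 m from the base axis. Payload 3.8 kg.
Tool frame: the origin (TCP) lies between the finger pads; the fingertips stand 14 mm ahead of it and the grasp point (between the pads) lies 5 mm behind it (nose_length is the z of the fingertips in the tool frame, in m); z points along the fingers, x is the direction in which the jaws open and shut, and the axes are right-handed (so a half turn about z gives the same grasp; the last joint's range is limited). The gripper opens to 88 mm and grips with 3 to 60 N. Pads are 18 mm wide; open, the fingers measure 123 mm over their backs; the gripper's body (75 mm by 187 mm) begins 45 mm behind the grasp point.
Start: joints at [1.299, 0.264, 1.604, -0, 1.274, -0.037], TCP at [0.157, 0.656, 0.253] pointing down, gripper open.
Joint ranges: [-2.63, 2.63], [-0.94, 2.18], [0.31, 2.57], [-1.31, 4.45], [0, 2.66], [-2.55, 2.55]. Speed limits (rad/s): [2.57, 2.57, 3.14, 3.14, 3.14, 3.14].

INTERFACE

Orientations are given as a rotation vector (axis times angle).
In Python, from station import get_state, snapshot, camera_info, sign_off, spot_in, silhouettes, landmark_of, nose_length gives the robot as it stands. The module is installed in compiled form; this text tells all that it offers.
- The arm moves only by the tool arm_command, never from a script. Its argument "increments" is a list that holds one entry, the list of rows, each a list of 7 numbers: the turn, a rotation vector about the tool's x, y, z in rad, then the shift along the tool's x, y, z in cm, then the opening in per cent of the stroke, from 0 (shut) to 100 (fully open). In form: [[[wx, wy, wz, tx, ty, tz, claw], ...]]. A call has 1 to 12 rows; each row shifts and turns the pose as measured when the row begins, along the tool's axes as they then stand; what a row does not reach is not made up. A row lasts 1/8 s, in which the tool goes at most 62.5 mm and 10.7 degrees, less where a joint would pass 70% of its speed; a pose out of reach is approached as far as the arm can. A call with a gripper value outside its range is refused whole. The fingers move at their own pace and stop on an object; the grip force is fixed at half the most. Time passes only in rows, so rows that do not move let the fingers close. It gives the time, the measured TCP pose, the force and the opening at its end, in the units of the state.
- get_state(): the state, without advancing time (a new reading comes with each control period).
- snapshot(name): name is "scene" or "top" or "wrist"; returns the picture (480x640x3 uint8, red, green, blue); there is no depth.
- camera_info(name): a dict with "vertical_fov" (degrees; the focal length in pixels is half the picture's height over the tangent of half this angle, whatever the lens; pixels are square), "cx", "cy" (the principal point, pixels), "world_to_cam" (4x4, takes a point from world to camera coordinates). Camera axes: x right, y down, z forward; pixel columns grow to the right and rows downward; lengths in m; the calibration is good to about 2 mm. A picture is of the moment at which its call begins: read the wrist's pose just before it. camera_info takes no time and is no camera call; for the wrist camera it gives the pose at the moment of the call.
- sign_off(): hands the job in, once; it reports no verdict.
Trained networks look in the newest picture that a camera, given by its name, has taken for a name from the list of things; names that differ only in an ending like _2 or _b are one class to them, and where a whole thing is asked for, a point or a joint stands for the part that bears it (a point fixed in the world has none). Each returns a list of dicts, best first, with "conf" (0 to 1); they miss things now and then, are a little off and sometimes report something else, mostly with a low value. They report only what shows in the picture. A call takes as long as a camera call. They do not tell look-alikes from the thing itself.
- spot_in(camera, thing): "position" ([column, row] in pixels, amid what is visible of it).
- silhouettes(camera, thing): "region" (480x640 bool, what is visible of it) and "position" ([column, row] in pixels, amid what is visible of it).
- landmark_of(camera, thing): "position" ([column, row] in pixels: a listed point, or the origin of a listed thing).
The state is a dict: "time_s": time; "q": joint angles; "qd": joint speeds; "joint_efforts": joint torques, N m; "tcp_pos": TCP position; "ee_rot": TCP orientation; "force": force on the tool from outside, world axes, zero at the start; "wrist_torque": the same for the moment, N m; "opening": opening from 0.0 (shut) to 1.0 (fully open).
Only numpy, scipy, OpenCV 4.12 (cv2) and the standard library are available. Lean on these libraries where they do the work, as an engineer would, in place of code of your own. Each camera call takes 0.05 s, during which the arm holds its last target. There are 200 camera calls.

## Working session

There is one attempt and no reset: what is moved stays moved. The work goes in short steps, Python scripts to look and compute and a tool call to move; the robot and the scene stay as the last step left them, time stands still between calls to the robot, and variables do not carry over. Pictures are saved under pics/ and viewed, about 12 in all and at most 16, crops included, and the job is handed in when it is done.

Besides the shell and the picture viewer there is one more tool, called as a command line: name --argument value ..., lists and objects as JSON in quotes. arm_command: Moves the arm, as the interface text tells. Its arguments: {"type":"object","properties":{"increments":{"type":"array"}},"required":["increments"]}

```bash
mkdir -p pics; ls; cat > h.py <<'E'
import numpy as np, cv2
from station import *
from scipy.spatial.transform import Rotation as R
def pic(cam,name=None):
    im=snapshot(cam)
    if name: cv2.imwrite(f'pics/{name}.png',im[:,:,::-1])
    return im
def ray(cam,uv,info=None):
    c=info or camera_info(cam); f=240/np.tan(np.radians(c['vertical_fov'])/2)
    T=np.array(c['world_to_cam']); Rw=T[:3,:3]; o=-Rw.T@T[:3,3]
    d=Rw.T@np.array([(uv[0]-c['cx'])/f,(uv[1]-c['cy'])/f,1]); return o,d
def at(cam,uv,z,info=None):
    o,d=ray(cam,uv,info); return o+d*(z-o[2])/d[2]
def proj(cam,p,info=None):
    c=info or camera_info(cam); f=240/np.tan(np.radians(c['vertical_fov'])/2)
    T=np.array(c['world_to_cam']); q=T[:3,:3]@np.array(p)+T[:3,3]
    return np.array([c['cx']+f*q[0]/q[2],c['cy']+f*q[1]/q[2]])
E
python3 - <<'E'
from h import *
np.set_printoptions(precision=4,suppress=True)
for c in('scene','top','wrist'):
    pic(c,c+'0'); i=camera_info(c); print(c,i['vertical_fov'],i['cx'],i['cy'],ray(c,(320,240)))
print(get_state(),nose_length)
for t in ['broad_course','middle_course','small_course','pinnacle','roof_slab','round_walls','oblong_walls','finished_model','tub']:
    for c in('top',):
        for r in landmark_of(c,t): print(t,c,np.round(r['position']),round(r['conf'],2),at(c,r['position'],0))
E
```

```text
pics
scene 57.54459135038884 315.06662789269586 238.38700413908865 (array([ 1.0454, -0.5444,  0.6237]), array([-0.4681,  0.5994, -0.6494]))
top 54.364364763647984 316.8361299838497 241.2645189035158 (array([0.4716, 0.0078, 1.21  ]), array([ 0.0996, -0.0059, -0.995 ]))
wrist 59.560363242047366 319.36570724809985 241.88070124591795 (array([0.0934, 0.6716, 0.3829]), array([ 0.2446, -0.0597, -0.9678]))
{'time_s': 0.15, 'q': array([ 1.2991,  0.2646,  1.605 , -0.    ,  1.2737, -0.0369]), 'qd': array([ 0.0016, -0.0013, -0.0029,  0.0012, -0.0013, -0.0012]), 'joint_efforts': array([ -0.0002, -50.2846, -35.7467,   0.0729,   0.0251,  -0.0001]), 'tcp_pos': array([0.1569, 0.656 , 0.2517]), 'ee_rot': array([ 2.4655,  1.9454, -0.0022]), 'force': array([-0.0024,  0.0018, -0.6663]), 'wrist_torque': array([-0.0072,  0.0468, -0.0201]), 'opening': 0.9990895721666528} 0.014
broad_course top [315. 284.] 0.67 [0.4794 0.0151 0.    ]
broad_course top [403. 238.] 0.57 [ 0.5953 -0.2158  0.    ]
middle_course top [443. 308.] 0.56 [ 0.4136 -0.3112  0.    ]
small_course top [190. 319.] 0.54 [0.3939 0.3368 0.    ]
pinnacle top [319. 227.] 0.63 [0.6265 0.0019 0.    ]
pinnacle top [343. 246.] 0.62 [ 0.5751 -0.06    0.    ]
pinnacle top [286. 217.] 0.55 [0.6547 0.0883 0.    ]
pinnacle top [343. 213.] 0.48 [ 0.6628 -0.0615  0.    ]
round_walls top [241. 225.] 0.62 [0.6345 0.2052 0.    ]
oblong_walls top [401. 236.] 0.92 [ 0.5988 -0.2112  0.    ]
finished_model top [387. 310.] 0.63 [ 0.4108 -0.169   0.    ]
tub top [328. 170.] 0.68 [ 0.7776 -0.022   0.    ]
```

View pics/top0.png

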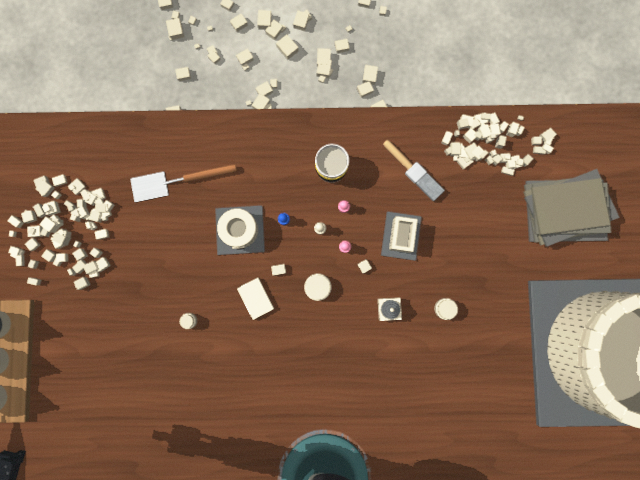

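View pics/scene0.png

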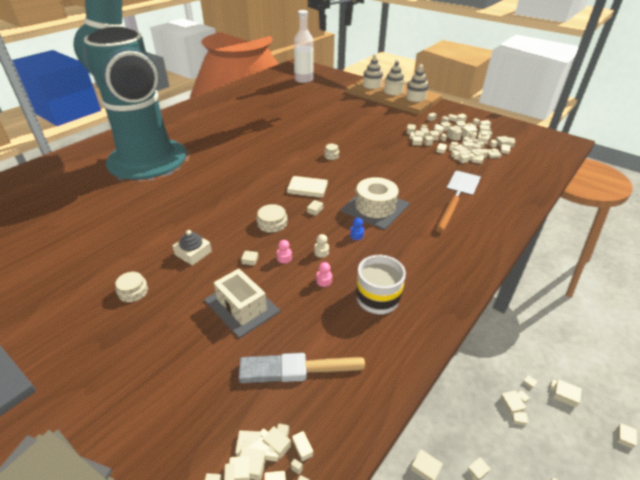

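Top view: the pinnacle-shaped things are blue (283,218), pink (344,206), pink (345,246) and off-white (320,228). The off-white one matches the pale limestone in the description. The courses are at (317,287) broad, (446,309) middle and (188,321) small. The slab is at (255,298), the round walls at (238,229) and the oblong walls at (402,235). In the scene picture the white finial is at (321,245).

```bash
cat >> h.py <<'E'
np.set_printoptions(precision=4,suppress=True)
def go(x,y,z,yaw=None):
    """print delta in tool axes (cm) and turn about tool z to reach pose (tool down)"""
    s=get_state(); M=R.from_rotvec(s['ee_rot']).as_matrix()
    d=M.T@(np.array([x,y,z])-s['tcp_pos'])*100
    cur=np.arctan2(M[1,0],M[0,0])
    if yaw is None: yaw=cur
    w=(cur-yaw+np.pi/2)%np.pi-np.pi/2   # tool z down: +turn lowers yaw
    tilt=R.from_matrix(M.T@np.array([[np.cos(cur),np.sin(cur),0],[np.sin(cur),-np.cos(cur),0],[0,0,-1]])).as_rotvec()
    print('t',s['time_s'],'tcp',s['tcp_pos'],'yaw',round(cur,4),'q',s['q'],'open',round(s['opening'],3))
    print(' delta cm (tool)',d,'turn z',round(w,4),'tilt fix',tilt)
def outline(cam,uv,im,r=60):
    """mask of pale stone connected near uv"""
    hsv=cv2.cvtColor(im,cv2.COLOR_RGB2HSV)
    m=((hsv[...,2]>150)&(hsv[...,1]<90)).astype(np.uint8)
    n,l,st,ce=cv2.connectedComponentsWithStats(m)
    return m,l,st,ce
E
python3 - <<'E'
from h import *
im=pic('top')
hsv=cv2.cvtColor(im,cv2.COLOR_RGB2HSV)
m=((hsv[...,2]>150)&(hsv[...,1]<100)).astype(np.uint8); m[:130]=0
n,l,st,ce=cv2.connectedComponentsWithStats(m)
for s,c in zip(st[1:],ce[1:]):
    if s[4]>40 and 120<c[0]<480: print(s,c,at('top',c,0.03)[:2])
p=at('top',(319.5,227.5),0.03); print('pinn',p)
cs=[k for k in range(1,n) if abs(ce[k]-[255,298]).sum()<15][0]
r=cv2.minAreaRect(np.argwhere(l==cs)[:,::-1].astype(np.float32)); b=cv2.boxPoints(r)
print('slab',[at('top',q,0.014)[:2] for q in b])
cv2.imwrite('pics/crop.png',cv2.resize(im[190:270,260:380],None,fx=6,fy=6,interpolation=cv2.INTER_CUBIC)[:,:,::-1])
go(.635,.205,.22)
go(.635,.205,.22,0)
E
```

```text
[442 131  11  13  96] [446.8021 136.9896] [ 0.8532 -0.3319]
[315 143  34  34 707] [333.7666 161.0792] [ 0.7938 -0.0379]
[385 142  14  13  53] [391.2642 147.9623] [ 0.8262 -0.1871]
[444 142  45  27 644] [465.3618 152.9394] [ 0.8101 -0.378 ]
[398 155  46  45 624] [422.7917 179.2837] [ 0.7426 -0.2656]
[130 171  54  31 914] [149.965  185.9179] [0.7356 0.4353]
[338 200   9  12  61] [341.7705 205.4426] [ 0.6776 -0.0562]
[ 217  208   39   41 1128] [236.2801 227.5443] [0.6246 0.2133]
[389 216  29  36 804] [402.9154 233.658 ] [ 0.6028 -0.2101]
[314 222  11  12 105] [319.019  227.4857] [0.6217 0.0027]
[339 241   9  11  63] [342.8413 245.9524] [ 0.5737 -0.0569]
[357 260  15  13 123] [364.1057 265.9187] [ 0.5223 -0.1096]
[271 264  15  12 138] [277.8188 269.1304] [0.5174 0.1082]
[304 273  27  28 579] [316.867  286.5665] [0.4722 0.0104]
[237 277  37  43 885] [254.6463 298.2237] [0.4453 0.1668]
[377 297  24  24 204] [384.9804 306.8186] [ 0.4193 -0.1593]
[434 298  24  22 404] [445.6312 308.495 ] [ 0.413  -0.3108]
[179 313  16  16 193] [186.3782 320.6062] [0.3923 0.3374]
pinn [0.6217 0.0015 0.03  ]
slab [array([0.4725, 0.2169]), array([0.4992, 0.1619]), array([0.4167, 0.1209]), array([0.3904, 0.1757])]
t 0.65 tcp [0.157  0.6565 0.2528] yaw 1.336 q [ 1.2991  0.2638  1.604  -0.      1.2737 -0.0369] open 0.996
 delta cm (tool) [-32.7902  56.9892   3.2742] turn z 0.0 tilt fix [ 0.     -0.0001 -0.    ]
t 0.65 tcp [0.157  0.6565 0.2528] yaw 1.336 q [ 1.2991  0.2638  1.604  -0.      1.2737 -0.0369] open 0.996
 delta cm (tool) [-32.7902  56.9892   3.2742] turn z 1.336 tilt fix [ 0.     -0.0001 -0.    ]
```

View pics/crop.png

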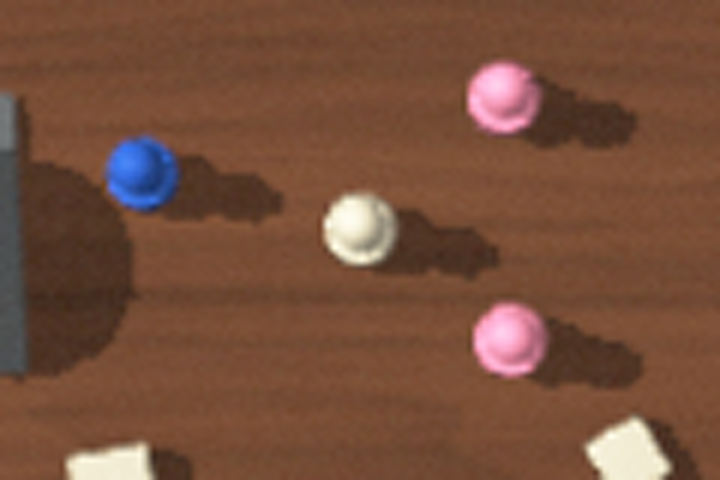

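Enlarged crop: the off-white finial (360,228) stands apart from the blue (142,172) and the two pinks (505,95) and (510,340), so the white one is the pinnacle. Next I look at the round walls with the wrist camera.

arm_command --increments '[[[0,0,0,-2.7,4.75,0.27,100],[0,0,0,-2.7,4.75,0.27,100],[0,0,0,-2.7,4.75,0.27,100],[0,0,0,-2.7,4.75,0.27,100],[0,0,0,-2.7,4.75,0.27,100],[0,0,0,-2.7,4.75,0.27,100],[0,0,0,-2.7,4.75,0.27,100],[0,0,0,-2.7,4.75,0.27,100],[0,0,0,-2.7,4.75,0.27,100],[0,0,0,-2.7,4.75,0.27,100],[0,0,0,-2.7,4.75,0.27,100],[0,0,0,-2.7,4.75,0.27,100]]]'

```text
time_s: 2.15
tcp_pos: [0.6501, 0.2008, 0.2221]
ee_rot: [-2.457, -1.954, -0.015]
force: [0.6, 0.2, 0.8]
opening: 0.998
```

```bash
python3 - <<'E'
from h import *
i=camera_info('wrist'); im=pic('wrist','w1'); go(.635,.205,.22)
print(proj('wrist',(.63,.208,.055)))
for r in silhouettes('wrist','round_walls')[:2]:
    m=r['region']; print(r['conf'],r['position'],m.sum())
for r in landmark_of('wrist','round_walls')[:2]: print(r['conf'],r['position'],at('wrist',r['position'],0,i))
print(camera_info('wrist')['world_to_cam'])
E
```

```text
t 2.2 tcp [0.6547 0.1954 0.2215] yaw 1.3409 q [ 0.2533  0.2922  1.6265  0.0008  1.2123 -1.0878] open 1.0
 delta cm (tool) [ 0.4836 -2.1352  0.1361] turn z 0.0 tilt fix [ 0.0091 -0.0056 -0.    ]
[327.603  184.8002]
0.64 [318.9, 165.9] 21835
0.76 [321.1, 172.6] [0.6209 0.2108 0.    ]
[[ 0.2283  0.9736  0.0066 -0.3445]
 [ 0.9398 -0.2221  0.2598 -0.5947]
 [ 0.2544 -0.0531 -0.9656  0.2025]
 [ 0.      0.      0.      1.    ]]
```

View pics/w1.png

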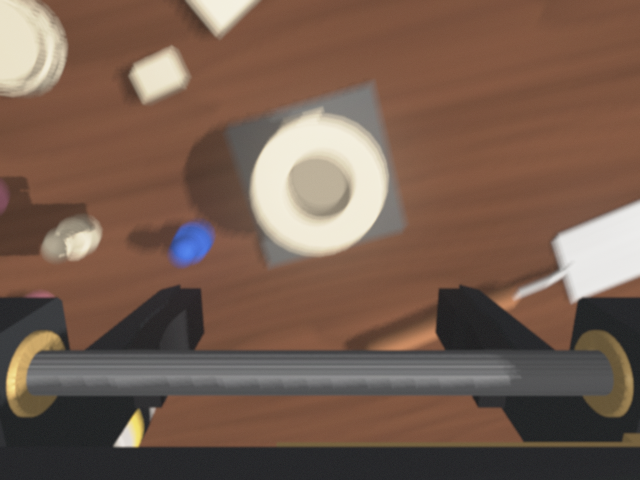

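Wrist picture: round walls centred near (320,184). It is slightly blurred because the arm was still moving, so I settle first and then fit the rim.

arm_command --increments '[[[-0.009,0,0,0.5,-1.0,0,100],[0,0,0,0,0,0,100],[0,0,0,0,0,0,100]]]'

```text
time_s: 2.68
tcp_pos: [0.6388, 0.2101, 0.2216]
ee_rot: [2.456, 1.952, 0.022]
force: [0.1, -0.1, -0.2]
opening: 0.997
```

```bash
cat >> h.py <<'E'
from scipy.optimize import least_squares
def circ(P,r=None):
    c0=P.mean(0)
    if r is None:
        s=least_squares(lambda v:np.hypot(*(P-v[:2]).T)-v[2],[*c0,.03],loss='soft_l1',f_scale=.001); return s.x
    s=least_squares(lambda v:np.hypot(*(P-v).T)-r,c0,loss='soft_l1',f_scale=.001); return s.x
def contours(cam,im,near,z,info,thr=None,rad=110,minlen=60):
    """Otsu-threshold bright regions around near px; circle fit of each contour on plane z"""
    g=cv2.GaussianBlur(cv2.cvtColor(im,cv2.COLOR_RGB2GRAY),(3,3),0)
    x,y=map(int,near); x0,y0=max(0,x-rad),max(0,y-rad); c=g[y0:y+rad,x0:x+rad]
    t=thr or cv2.threshold(c,0,255,cv2.THRESH_OTSU)[0]
    cs,_=cv2.findContours((c>t).astype(np.uint8),cv2.RETR_CCOMP,cv2.CHAIN_APPROX_NONE)
    out=[]
    for k in cs:
        if len(k)<minlen: continue
        q=k[:,0]+[x0,y0]; P=np.array([at(cam,u,z,info)[:2] for u in q]); f=circ(P)
        print('thr',t,'n',len(k),'bbox',cv2.boundingRect(q.astype(np.int32)),'circle',f,'rms mm',1e3*np.std(np.hypot(*(P-f[:2]).T)-f[2]))
        out.append((q,P,f))
    return out
E
python3 - <<'E'
from h import *
i=camera_info('wrist'); im=pic('wrist','w2'); go(.635,.205,.22)
n=proj('wrist',(.623,.209,.055),i); print(n)
g=cv2.cvtColor(im,cv2.COLOR_RGB2GRAY); print(g[int(n[1]),int(n[0])-100:int(n[0])+100:5])
for t in (None,195,215): contours('wrist',im,n,.055,i,t)
E
```

```text
t 2.725 tcp [0.6388 0.2102 0.2217] yaw 1.3429 q [ 0.2801  0.2699  1.6544  0.0017  1.2026 -1.0633] open 0.998
 delta cm (tool) [-0.5918 -0.2558  0.1591] turn z 0.0 tilt fix [ 0.0121 -0.0085 -0.0001]
[311.1619 200.5569]
[ 69  71  75  75  76  77  88 142 232 232 233 232 233 235 211 156 171 170
 171 173 172 173 172 172 173 171 129 162 233 232 233 233 234 236 122 121
 118 106 101 100]
thr 157.0 n 384 bbox (247, 123, 133, 140) circle [0.6216 0.2107 0.0476] rms mm 0.9036124326918663
thr 157.0 n 177 bbox (286, 181, 61, 51) circle [0.6238 0.213  0.0204] rms mm 3.6276102985808047
thr 195 n 376 bbox (247, 124, 133, 138) circle [0.6217 0.2107 0.0468] rms mm 0.8453341594022362
thr 195 n 190 bbox (282, 164, 66, 69) circle [0.6221 0.2115 0.024 ] rms mm 0.9387005832559975
thr 215 n 402 bbox (248, 125, 131, 136) circle [0.6217 0.2108 0.0464] rms mm 0.7906222246520671
thr 215 n 195 bbox (280, 163, 69, 71) circle [0.6222 0.2111 0.0248] rms mm 0.3197888142097254
```

```bash
python3 - <<'E'
from h import *
go(.485,.012,.2)
E
```

```text
t 2.725 tcp [0.6388 0.2102 0.2217] yaw 1.3429 q [ 0.2801  0.2699  1.6544  0.0017  1.2026 -1.0633] open 0.998
 delta cm (tool) [-22.7984 -10.5276   1.8466] turn z 0.0 tilt fix [ 0.0121 -0.0085 -0.0001]
```

arm_command --increments '[[[0.012,-0.008,0,-4.5,-2.1,0.37,100],[0,0,0,-4.5,-2.1,0.37,100],[0,0,0,-4.5,-2.1,0.37,100],[0,0,0,-4.5,-2.1,0.37,100],[0,0,0,-3.5,-1.5,0.37,100],[0,0,0,-1,-0.5,0,100],[0,0,0,0,0,0,100],[0,0,0,0,0,0,100]]]'

```text
time_s: 3.72
tcp_pos: [0.4839, 0.0145, 0.2039]
ee_rot: [2.448, 1.963, 0.01]
force: [0.7, -0.3, 0.4]
opening: 1.001
```

```bash
python3 - <<'E'
from h import *
i=camera_info('wrist'); im=pic('wrist','w3'); go(.472,.0105,.02)
n=proj('wrist',(.472,.0105,.03),i); print(n)
for t in (None,170,200,220): contours('wrist',im,n,.03,i,t)
E
```

```text
t 3.775 tcp [0.484  0.0145 0.2039] yaw 1.3519 q [-0.0225 -0.0687  2.06    0.0017  1.143  -1.3751] open 1.003
 delta cm (tool) [-0.7068 -1.2112 18.3824] turn z 0.0 tilt fix [ 0.0069 -0.003  -0.    ]
[310.104  205.9777]
thr 159.0 n 247 bbox (267, 157, 88, 89) circle [0.4694 0.0114 0.0321] rms mm 0.38497347100375
thr 170 n 249 bbox (267, 158, 88, 88) circle [0.4696 0.0115 0.0318] rms mm 0.5824217231233113
thr 200 n 242 bbox (268, 158, 86, 87) circle [0.4697 0.0117 0.0312] rms mm 0.8545878792603183
thr 220 n 309 bbox (270, 159, 83, 85) circle [0.4702 0.0117 0.0303] rms mm 1.1714506814794203
```

View pics/w3.png

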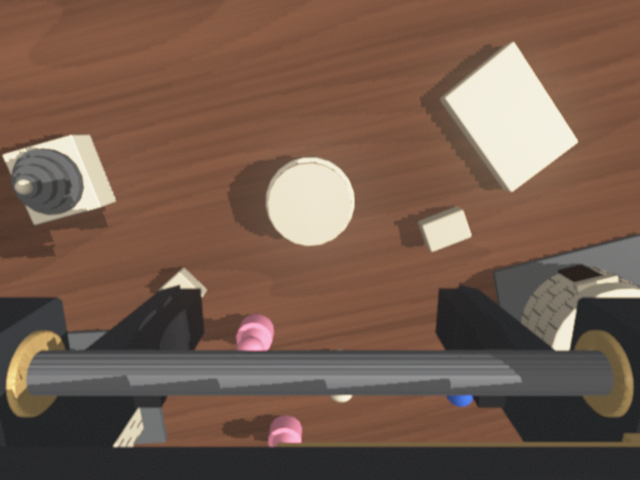

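Wrist picture: broad course at (310,202), slab at (512,117), small scrap stone at (445,229). The finger path is clear.

arm_command --increments '[[[0.007,-0.003,0,-0.6,-1.3,2,100],[0,0,0,0,0,4,100],[0,0,0,0,0,4,100],[0,0,0,0,0,3,100],[0,0,0,0,0,2,100],[0,0,0,0,0,0,100],[0,0,0,0,0,0,100]]]'

```text
time_s: 4.65
tcp_pos: [0.4783, 0.0171, 0.0523]
ee_rot: [2.44, 1.973, 0.01]
force: [0.6, 0.2, 0.1]
opening: 1.0
```

```bash
python3 - <<'E'
from h import *
go(.470,.0115,.017)
E
```

```text
t 4.65 tcp [0.4783 0.0171 0.0523] yaw 1.3601 q [-0.0172  0.1129  2.1959  0.0017  0.8257 -1.3784] open 1.0
 delta cm (tool) [-0.7288 -0.7185  3.5241] turn z 0.0 tilt fix [ 0.0067 -0.0026 -0.    ]
```

arm_command --increments '[[[0.007,-0.003,0,-0.7,-0.7,0.5,100],[0,0,0,0,0,1.5,100],[0,0,0,0,0,1.0,100],[0,0,0,0,0,0,100]]]'

```text
time_s: 5.15
tcp_pos: [0.4715, 0.0114, 0.0225]
ee_rot: [2.44, 1.974, 0.004]
force: [0.2, -0.6, -0.0]
opening: 0.999
```

```bash
python3 - <<'E'
from h import *
go(.470,.0115,.017)
E
```

```text
t 5.15 tcp [0.4715 0.0114 0.0225] yaw 1.3603 q [-0.0283  0.1534  2.2221 -0.0006  0.7625 -1.3881] open 0.999
 delta cm (tool) [-0.0243 -0.1471  0.5521] turn z 0.0 tilt fix [ 0.0036 -0.0002 -0.    ]
```

arm_command --increments '[[[0,0,0,0,-0.15,0.55,100],[0,0,0,0,0,0,100],[0,0,0,0,0,0,0],[0,0,0,0,0,0,0],[0,0,0,0,0,0,0],[0,0,0,0,0,0,0],[0,0,0,0,0,0,0],[0,0,0,0,0,0,0]]]'

```text
time_s: 6.15
tcp_pos: [0.4704, 0.0117, 0.0169]
ee_rot: [2.44, 1.974, 0.005]
force: [0.9, 0.7, -0.7]
opening: 0.762
```

```bash
python3 - <<'E'
from h import *
go(.622,.211,.16)
E
```

```text
t 6.15 tcp [0.4704 0.0117 0.0169] yaw 1.3603 q [-0.0277  0.1611  2.2272 -0.0008  0.7488 -1.3875] open 0.762
 delta cm (tool) [ 22.6629  10.7276 -14.2528] turn z 0.0 tilt fix [ 0.0045 -0.0003 -0.    ]
```

arm_command --increments '[[[0,0,0,0,0,-4,0],[0,0,0,0,0,-4.5,0],[0,0,0,0.5,0.3,-4.5,0],[0,0,0,4.5,2.1,0,0],[0,0,0,4.5,2.1,0,0],[0,0,0,4.5,2.1,0,0],[0,0,0,4.5,2.1,0,0],[0,0,0,3,1.4,0,0],[0,0,0,1,0.5,0,0],[0,0,0,0,0,0,0],[0,0,0,0,0,0,0]]]'

```text
time_s: 7.52
tcp_pos: [0.6193, 0.2136, 0.1459]
ee_rot: [-2.443, -1.972, 0.01]
force: [-0.2, -1.0, -3.9]
opening: 0.763
```

```bash
python3 - <<'E'
from h import *
go(.622,.211,.074)
pic('wrist','w4')
E
```

```text
t 7.525 tcp [0.6193 0.2136 0.1459] yaw 1.3582 q [ 0.2945  0.3126  1.7465 -0.0008  1.0893 -1.0634] open 0.763
 delta cm (tool) [-0.1703  0.3594  7.1849] turn z 0.0 tilt fix [-0.0056  0.0039 -0.    ]
```

View pics/w4.png

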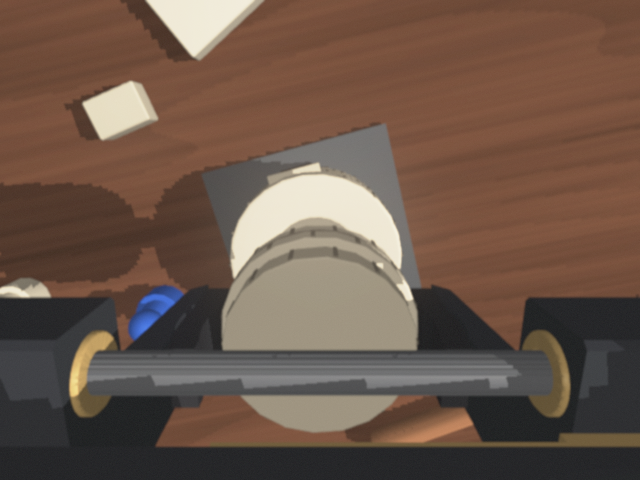

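The stone is held level: top face centred near (320,330), walls behind at (317,240). Next I lower it.

arm_command --increments '[[[-0.006,0.004,0,-0.15,0.35,2,0],[0,0,0,0,0,2.5,0],[0,0,0,0,0,1.5,0],[0,0,0,0,0,0,0]]]'

```text
time_s: 8.07
tcp_pos: [0.6211, 0.2073, 0.086]
ee_rot: [2.448, 1.968, 0.001]
force: [0.1, -0.5, -2.4]
opening: 0.765
```

```bash
python3 - <<'E'
from h import *
go(.622,.211,.072)
E
```

```text
t 8.075 tcp [0.6211 0.2073 0.086 ] yaw 1.3542 q [ 0.2845  0.3692  1.7935 -0.0008  0.9777 -1.0693] open 0.765
 delta cm (tool) [0.3806 0.0114 1.3999] turn z 0.0 tilt fix [ 0.0014 -0.     -0.    ]
```

arm_command --increments '[[[0,0,0,0.35,0,0.5,0],[0,0,0,0,0,0.5,0],[0,0,0,0,0,0,0],[0,0,0,0,0,0,0]]]'

```text
time_s: 8.57
tcp_pos: [0.6236, 0.2114, 0.0781]
ee_rot: [2.447, 1.966, 0.008]
force: [-0.1, -0.3, -2.2]
opening: 0.763
```

```bash
python3 - <<'E'
from h import *
go(.622,.211,.072)
E
```

```text
t 8.575 tcp [0.6236 0.2114 0.0781] yaw 1.3541 q [ 0.2893  0.3819  1.7925 -0.0007  0.9618 -1.0643] open 0.763
 delta cm (tool) [-0.0723 -0.1474  0.6124] turn z 0.0 tilt fix [ 0.0051 -0.0021 -0.    ]
```

arm_command --increments '[[[0.005,-0.002,0,-0.07,-0.15,0.35,0],[0,0,0,0,0,0.15,0],[0,0,0,0,0,0.1,0],[0,0,0,0,0,0,0]]]'

```text
time_s: 9.07
tcp_pos: [0.6221, 0.2112, 0.0722]
ee_rot: [2.448, 1.968, 0.001]
force: [-0.1, 0.2, -2.4]
opening: 0.762
```

```bash
python3 - <<'E'
from h import *
go(.622,.211,.072)
E
```

```text
t 9.075 tcp [0.6221 0.2112 0.0722] yaw 1.3543 q [ 0.2893  0.3891  1.7951  0.0001  0.9569 -1.065 ] open 0.762
 delta cm (tool) [-0.0184 -0.0109  0.018 ] turn z 0.0 tilt fix [ 0.0004 -0.0003 -0.    ]
```

arm_command --increments '[[[0,0,0,0,0,0.1,0],[0,0,0,0,0,0,0],[0,0,0,0,0,0,95],[0,0,0,0,0,0,95],[0,0,0,0,0,0,95],[0,0,0,0,0,-3,95],[0,0,0,0,0,-5,95],[0,0,0,0,0.7,-5,95],[0,0,0,0,0.7,-2,95],[0,0,0,0,0,0,95],[0,0,0,0,0,0,95],[0,0,0,0,0,0,95]]]'

```text
time_s: 10.58
tcp_pos: [0.6351, 0.208, 0.2239]
ee_rot: [-2.448, -1.968, 0.002]
force: [-0.3, 0.2, -0.3]
opening: 0.952
```

```bash
python3 - <<'E'
from h import *
i=camera_info('wrist'); im=pic('wrist','w5'); go(.395,.337,.2)
n=proj('wrist',(.622,.211,.085),i); print(n)
for t in (170,200,215,228): contours('wrist',im,n,.085,i,t)
E
```

```text
t 10.625 tcp [0.6349 0.2079 0.2235] yaw 1.3544 q [ 0.2791  0.2706  1.6499  0.0001  1.2233 -1.0752] open 0.949
 delta cm (tool) [  7.4597 -26.1946   2.3999] turn z 0.0 tilt fix [-0.0021  0.001  -0.    ]
[319.8946 213.2515]
thr 170 n 382 bbox (257, 131, 129, 138) circle [0.6167 0.2126 0.0421] rms mm 1.2957255558028609
thr 170 n 155 bbox (268, 161, 41, 70) circle [0.6228 0.2136 0.035 ] rms mm 1.3494822669498756
thr 200 n 500 bbox (268, 132, 117, 136) circle [0.6204 0.2164 0.0379] rms mm 5.62502151237242
thr 215 n 557 bbox (269, 133, 116, 135) circle [0.6222 0.2165 0.0364] rms mm 6.199996421478953
thr 228 n 739 bbox (270, 140, 114, 127) circle [0.6211 0.2193 0.0326] rms mm 7.811871835921484
```

View pics/w5.png

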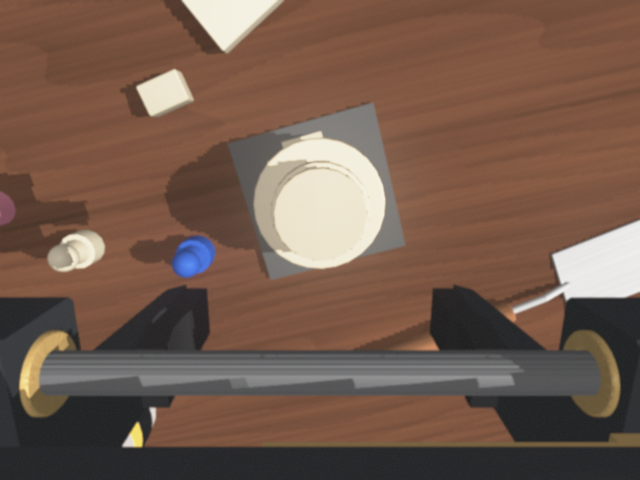

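Broad course sits on the round walls. Its top face is centred about (321,214) against (320,213) predicted, so under 1 mm off. Next is the middle course.

```bash
python3 - <<'E'
from h import *
go(.428,-.308,.2)
E
```

```text
t 10.625 tcp [0.6349 0.2079 0.2235] yaw 1.3544 q [ 0.2791  0.2706  1.6499  0.0001  1.2233 -1.0752] open 0.949
 delta cm (tool) [-54.8266  -9.1195   2.427 ] turn z 0.0 tilt fix [-0.0021  0.001  -0.    ]
```

arm_command --increments '[[[0,0,0,-4,-0.7,0.2,95],[0,0,0,-5.7,-1,0.25,95],[0,0,0,-5.7,-1,0.25,95],[0,0,0,-5.7,-1,0.25,95],[0,0,0,-5.7,-1,0.25,95],[0,0,0,-5.7,-1,0.25,95],[0,0,0,-5.7,-1,0.25,95],[0,0,0,-5.7,-1,0.25,95],[0,0,0,-5.7,-0.9,0.2,95],[0,0,0,-3,-0.5,0.2,95],[0,0,0,0,0,0,95],[0,0,0,0,0,0,95]]]'

```text
time_s: 12.12
tcp_pos: [0.42, -0.2967, 0.1868]
ee_rot: [-2.431, -1.962, 0.021]
force: [0.4, 0.4, 0.2]
opening: 0.955
```

```bash
python3 - <<'E'
from h import *
i=camera_info('wrist'); im=pic('wrist','w6'); go(.413,-.311,.2)
n=proj('wrist',(.413,-.311,.03),i); print(n)
for t in (None,170,200): 
  for q,P,f in contours('wrist',im,n,.03,i,t,rad=70): go(f[0],f[1],.017)
E
```

```text
t 12.175 tcp [ 0.4201 -0.2965  0.1869] yaw 1.3586 q [-0.6573  0.0245  2.0023 -0.01    1.1348 -2.0116] open 0.949
 delta cm (tool) [-1.5636 -0.4196 -1.3043] turn z 0.0 tilt fix [-0.0219 -0.0004  0.    ]
[297.4781 226.2854]
thr 166.0 n 205 bbox (257, 185, 73, 73) circle [ 0.4092 -0.313   0.0255] rms mm 0.4239253256683052
t 12.175 tcp [ 0.4201 -0.2965  0.1869] yaw 1.3586 q [-0.6573  0.0245  2.0023 -0.01    1.1348 -2.0116] open 0.949
 delta cm (tool) [-1.8514 -0.3496 16.9985] turn z 0.0 tilt fix [-0.0219 -0.0004  0.    ]
thr 170 n 204 bbox (258, 185, 72, 73) circle [ 0.4092 -0.313   0.0255] rms mm 0.44054408869231143
t 12.175 tcp [ 0.4201 -0.2965  0.1869] yaw 1.3586 q [-0.6573  0.0245  2.0023 -0.01    1.1348 -2.0116] open 0.949
 delta cm (tool) [-1.8474 -0.3499 16.9985] turn z 0.0 tilt fix [-0.0219 -0.0004  0.    ]
thr 200 n 205 bbox (258, 185, 72, 72) circle [ 0.4095 -0.3128  0.0247] rms mm 0.9631061790465828
t 12.175 tcp [ 0.4201 -0.2965  0.1869] yaw 1.3586 q [-0.6573  0.0245  2.0023 -0.01    1.1348 -2.0116] open 0.949
 delta cm (tool) [-1.821  -0.3229 16.9979] turn z 0.0 tilt fix [-0.0219 -0.0004  0.    ]
```

arm_command --increments '[[[-0.022,0,0,-1.85,-0.35,1,95],[0,0,0,0,0,4,95],[0,0,0,0,0,4,95],[0,0,0,0,0,2.5,95],[0,0,0,0,0,0,95],[0,0,0,0,0,0,95]]]'

```text
time_s: 12.92
tcp_pos: [0.4182, -0.3077, 0.071]
ee_rot: [2.43, 1.986, 0.005]
force: [0.0, 0.1, -0.1]
opening: 0.95
```

```bash
python3 - <<'E'
from h import *
go(.41,-.313,.017)
E
```

```text
t 12.925 tcp [ 0.4182 -0.3077  0.071 ] yaw 1.3704 q [-0.6838  0.1576  2.1002  0.0032  0.8799 -2.0562] open 0.95
 delta cm (tool) [-0.6882 -0.717   5.3955] turn z 0.0 tilt fix [ 0.0045 -0.0004 -0.    ]
```

arm_command --increments '[[[0.005,0,0,-0.7,-0.7,1.5,95],[0,0,0,0,-0.2,2,95],[0,0,0,0,0,1.3,95],[0,0,0,0,0,0,95]]]'

```text
time_s: 13.42
tcp_pos: [0.4096, -0.3151, 0.0242]
ee_rot: [2.426, 1.986, 0.001]
force: [-0.5, 1.0, -0.5]
opening: 0.947
```

```bash
python3 - <<'E'
from h import *
go(.41,-.313,.017)
E
```

```text
t 13.425 tcp [ 0.4096 -0.3151  0.0242] yaw 1.3718 q [-0.7036  0.2245  2.1295 -0.0008  0.7815 -2.0748] open 0.947
 delta cm (tool) [ 0.2155 -0.0081  0.7183] turn z 0.0 tilt fix [0.0051 0.0034 0.    ]
```

arm_command --increments '[[[0.004,0.003,0,0.2,0,0.7,95],[0,0,0,0,0,0,95],[0,0,0,0,0,0,0],[0,0,0,0,0,0,0],[0,0,0,0,0,0,0],[0,0,0,0,0,0,0],[0,0,0,0,0,0,0],[0,0,0,0,0,0,0],[0,0,0,0,0,0,0]]]'

```text
time_s: 14.55
tcp_pos: [0.4114, -0.3143, 0.0185]
ee_rot: [2.428, 1.987, 0.001]
force: [0.6, -0.1, -1.5]
opening: 0.604
```

```bash
python3 - <<'E'
from h import *
go(.622,.211,.18)
E
```

```text
t 14.55 tcp [ 0.4114 -0.3143  0.0185] yaw 1.3718 q [-0.7005  0.2362  2.1286  0.0002  0.7724 -2.0725] open 0.604
 delta cm (tool) [ 55.6204  10.3238 -16.2161] turn z 0.0 tilt fix [0.0038 0.0019 0.    ]
```

arm_command --increments '[[[0,0,0,0,0,-4,0],[0,0,0,0,0,-5,0],[0,0,0,2,0.4,-5,0],[0,0,0,5,1,-2,0],[0,0,0,5.7,1.05,0,0],[0,0,0,5.7,1.05,0,0],[0,0,0,5.7,1.05,0,0],[0,0,0,5.7,1.05,0,0],[0,0,0,5.7,1.05,0,0],[0,0,0,5.7,1.05,0,0],[0,0,0,4,0.7,0,0],[0,0,0,2,0.4,0,0]]]'

```text
time_s: 16.05
tcp_pos: [0.5938, 0.1445, 0.1814]
ee_rot: [2.435, 1.984, 0.0]
force: [1.0, -0.8, -1.4]
opening: 0.603
```

```bash
python3 - <<'E'
from h import *
go(.622,.211,.14)
E
```

```text
t 16.05 tcp [0.5938 0.1445 0.1814] yaw 1.3671 q [ 0.1982  0.1977  1.8204 -0.0007  1.1229 -1.1686] open 0.603
 delta cm (tool) [7.0886 1.409  4.1407] turn z 0.0 tilt fix [0.0008 0.0004 0.    ]
```

arm_command --increments '[[[0,0,0,4,0.8,1,0],[0,0,0,2,0.4,2,0],[0,0,0,0,0,1,0],[0,0,0,0,0,0,0],[0,0,0,0,0,0,0]]]'

```text
time_s: 16.68
tcp_pos: [0.6175, 0.1991, 0.1394]
ee_rot: [2.435, 1.982, -0.007]
force: [0.4, -0.2, -1.8]
opening: 0.605
```

```bash
python3 - <<'E'
from h import *
go(.622,.211,.1035)
E
```

```text
t 16.675 tcp [0.6175 0.1991 0.1394] yaw 1.3665 q [ 0.2752  0.3058  1.7684 -0.0035  1.0707 -1.0896] open 0.605
 delta cm (tool) [1.2683 0.2103 3.5858] turn z 0.0 tilt fix [-0.0015  0.0043 -0.    ]
```

arm_command --increments '[[[0,0.004,0,1.2,0.25,1,0],[0,0,0,0.1,0,1,0],[0,0,0,0,0,0.5,0],[0,0,0,0,0,0,0],[0,0,0,0,0,0,0]]]'

```text
time_s: 17.3
tcp_pos: [0.6233, 0.2107, 0.1141]
ee_rot: [-2.438, -1.981, -0.001]
force: [0.1, 0.2, -1.2]
opening: 0.6
```

```bash
python3 - <<'E'
from h import *
pic('wrist','w7'); go(.623,.211,.1035)
E
```

```text
t 17.35 tcp [0.6233 0.2107 0.114 ] yaw 1.3646 q [ 0.2878  0.3448  1.7682  0.0006  1.0283 -1.0771] open 0.604
 delta cm (tool) [ 0.0262 -0.0338  1.0548] turn z 0.0 tilt fix [ 0.     -0.0006 -0.    ]
```

View pics/w7.png

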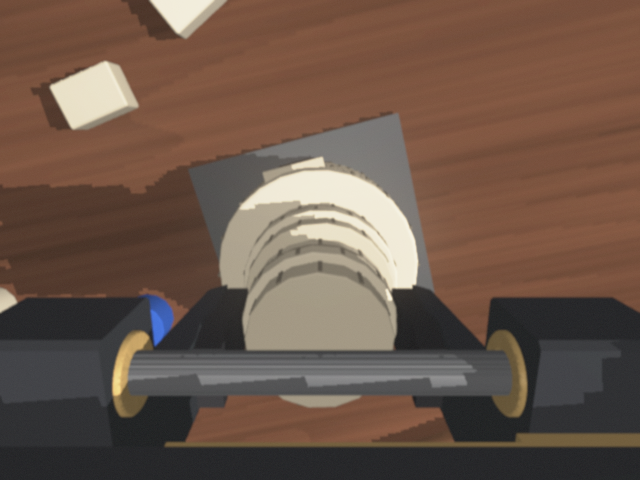

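All the stones are aligned about column 320. Lowering the last 10 mm and releasing.

arm_command --increments '[[[0,0,0,0,0,0.5,0],[0,0,0,0,0,0.3,0],[0,0,0,0,0,0.15,0],[0,0,0,0,0,0,0],[0,0,0,0,0,0,0]]]'

```text
time_s: 17.98
tcp_pos: [0.6236, 0.2107, 0.1045]
ee_rot: [2.438, 1.981, 0.002]
force: [-0.6, 0.8, -2.2]
opening: 0.602
```

```bash
python3 - <<'E'
from h import *
go(.623,.211,.1035)
E
```

```text
t 17.975 tcp [0.6236 0.2107 0.1045] yaw 1.3646 q [ 0.2878  0.3548  1.7744  0.0006  1.0111 -1.0771] open 0.602
 delta cm (tool) [ 0.0159 -0.0637  0.0981] turn z 0.0 tilt fix [ 0.0009 -0.001  -0.    ]
```

arm_command --increments '[[[0,0,0,0,-0.05,0.12,0],[0,0,0,0,0,0,0],[0,0,0,0,0,0,75],[0,0,0,0,0,0,75],[0,0,0,0,0,0,75],[0,0,0,0,0,-3,75],[0,0,0,0,0,-5,75],[0,0,0,0,0.7,-5,75],[0,0,0,0,0.7,-1,75],[0,0,0,0,0,0,75],[0,0,0,0,0,0,75],[0,0,0,0,0,0,75]]]'

```text
time_s: 19.48
tcp_pos: [0.6348, 0.2073, 0.2425]
ee_rot: [-2.436, -1.979, 0.008]
force: [-0.9, 0.6, -0.5]
opening: 0.748
```

```bash
cat >> h.py <<'E'
def rim(im,info,c,z,r,cam='wrist',span=.006):
    """refine centre of circle radius r at height z by best mean |gradient| along projected circle"""
    g=cv2.GaussianBlur(cv2.cvtColor(im,cv2.COLOR_RGB2GRAY).astype(np.float32),(0,0),1)
    G=np.hypot(cv2.Sobel(g,cv2.CV_32F,1,0),cv2.Sobel(g,cv2.CV_32F,0,1)); G=np.minimum(G,80)
    a=np.linspace(0,2*np.pi,120); best=(-1,)
    for dx in np.arange(-span,span+1e-9,.0005):
        for dy in np.arange(-span,span+1e-9,.0005):
            P=np.array([proj(cam,(c[0]+dx+r*np.cos(t),c[1]+dy+r*np.sin(t),z),info) for t in a[::3]]).astype(np.float32)
            v=cv2.remap(G,P[:,0].copy(),P[:,1].copy(),cv2.INTER_LINEAR).mean()
            if v>best[0]: best=(v,c[0]+dx,c[1]+dy)
    return best
E
python3 - <<'E'
from h import *
i=camera_info('wrist'); im=pic('wrist','w8'); go(.405,.337,.2)
for z,r in((.055,.048),(.085,.031),(.115,.024)): print(z,rim(im,i,(.622,.211),z,r))
i5=None
c=proj('wrist',(.622,.211,.115),i).astype(int); cv2.imwrite('pics/w8c.png',cv2.resize(im[max(0,c[1]-110):c[1]+110,c[0]-110:c[0]+110],None,fx=2.5,fy=2.5)[:,:,::-1])
E
```

```text
t 19.525 tcp [0.6347 0.2072 0.2423] yaw 1.3647 q [ 0.278   0.2601  1.6282  0.0007  1.2594 -1.0868] open 0.752
 delta cm (tool) [  8.0101 -25.113    4.3487] turn z 0.0 tilt fix [-0.0056  0.0022 -0.    ]
0.055 (np.float32(78.27342), np.float64(0.6215), np.float64(0.21))
0.085 (np.float32(45.510323), np.float64(0.628), np.float64(0.214))
0.115 (np.float32(44.398445), np.float64(0.623), np.float64(0.212))
```

View pics/w8c.png

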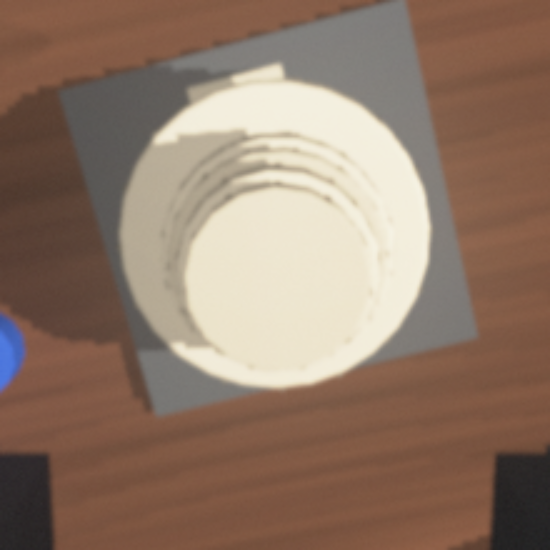

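Middle course sits concentric: walls fit (0.6215,0.210), middle top fit (0.623,0.212). The fit of the partly hidden broad rim is not usable. Next is the small course.

arm_command --increments '[[[-0.005,0.002,0,1.2,-4,0.7,75],[0,0,0,1.6,-5,0.8,75],[0,0,0,1.6,-5,0.8,75],[0,0,0,1.6,-5,0.8,75],[0,0,0,1.2,-4,0.8,75],[0,0,0,0.6,-2,0,75],[0,0,0,0,0,0,75],[0,0,0,0,0,0,75]]]'

```text
time_s: 20.52
tcp_pos: [0.3952, 0.3351, 0.1931]
ee_rot: [-2.437, -1.979, 0.023]
force: [0.6, 0.1, -0.1]
opening: 0.75
```

```bash
python3 - <<'E'
from h import *
i=camera_info('wrist'); im=pic('wrist','w9'); go(.392,.337,.2)
n=proj('wrist',(.392,.337,.03),i); print(n)
for t in (None,200): 
  for q,P,f in contours('wrist',im,n,.03,i,t,rad=60): go(f[0],f[1],.017); print(rim(im,i,f[:2],.03,.017),rim(im,i,f[:2],.018,.02))
E
```

```text
t 20.575 tcp [0.3953 0.335  0.1932] yaw 1.3635 q [ 0.6537  0.0224  1.992   0.0021  1.1417 -0.7105] open 0.75
 delta cm (tool) [ 0.1222 -0.3715 -0.6815] turn z 0.0 tilt fix [-0.0109  0.0098 -0.0001]
[323.5255 222.6079]
thr 163.0 n 148 bbox (302, 190, 53, 54) circle [0.3884 0.3407 0.0187] rms mm 0.3568640702657784
t 20.575 tcp [0.3953 0.335  0.1932] yaw 1.3635 q [ 0.6537  0.0224  1.992   0.0021  1.1417 -0.7105] open 0.75
 delta cm (tool) [ 0.593  -0.6032 17.6184] turn z 0.0 tilt fix [-0.0109  0.0098 -0.0001]
(np.float32(73.86782), np.float64(0.39088348102907466), np.float64(0.3412397914445166)) (np.float32(80.0), np.float64(0.38988348102907466), np.float64(0.3397397914445166))
thr 200 n 174 bbox (304, 191, 50, 52) circle [0.3893 0.3413 0.0174] rms mm 1.2707939575400176
t 20.575 tcp [0.3953 0.335  0.1932] yaw 1.3635 q [ 0.6537  0.0224  1.992   0.0021  1.1417 -0.7105] open 0.75
 delta cm (tool) [ 0.6638 -0.5226 17.6168] turn z 0.0 tilt fix [-0.0109  0.0098 -0.0001]
(np.float32(73.80044), np.float64(0.39081840993245115), np.float64(0.3412661585982282)) (np.float32(80.0), np.float64(0.38981840993245115), np.float64(0.3397661585982282))
```

Small course at (0.390, 0.3405).

arm_command --increments '[[[-0.01,0.01,0,0.6,-0.5,1,75],[0,0,0,0,0,4,75],[0,0,0,0,0,4,75],[0,0,0,0,0,3.5,75],[0,0,0,0,0,0,75],[0,0,0,0,0,0,75]]]'

```text
time_s: 21.32
tcp_pos: [0.3959, 0.3424, 0.0648]
ee_rot: [-2.445, -1.971, -0.01]
force: [0.9, 0.2, -1.0]
opening: 0.749
```

```bash
python3 - <<'E'
from h import *
go(.39,.3405,.017)
E
```

```text
t 21.325 tcp [0.3959 0.3424 0.0648] yaw 1.3569 q [ 0.6651  0.1729  2.0963  0.0009  0.8663 -0.6923] open 0.749
 delta cm (tool) [-0.3356 -0.5475  4.7719] turn z 0.0 tilt fix [ 0.0034 -0.0051 -0.    ]
```

arm_command --increments '[[[0.003,-0.005,0,-0.35,-0.55,1.5,75],[0,0,0,0,-0.15,1.7,75],[0,0,0,0,0,1.2,75],[0,0,0,0,0,0,75],[0,0,0,0,0,0,75]]]'

```text
time_s: 21.95
tcp_pos: [0.3899, 0.3421, 0.0208]
ee_rot: [2.446, 1.971, 0.009]
force: [0.3, 0.3, -0.1]
opening: 0.751
```

```bash
python3 - <<'E'
from h import *
go(.39,.3405,.018)
E
```

```text
t 21.95 tcp [0.3899 0.3421 0.0208] yaw 1.3567 q [ 0.6722  0.2334  2.1266 -0.0004  0.7759 -0.6842] open 0.751
 delta cm (tool) [-0.1512  0.0395  0.2765] turn z 0.0 tilt fix [ 0.0038 -0.0042 -0.    ]
```

arm_command --increments '[[[0.004,-0.004,0,-0.15,0.03,0.25,75],[0,0,0,0,0,0,75],[0,0,0,0,0,0,0],[0,0,0,0,0,0,0],[0,0,0,0,0,0,0],[0,0,0,0,0,0,0],[0,0,0,0,0,0,0],[0,0,0,0,0,0,0],[0,0,0,0,0,0,0],[0,0,0,0,0,0,0]]]'

```text
time_s: 23.2
tcp_pos: [0.3909, 0.3411, 0.0193]
ee_rot: [-2.446, -1.971, -0.003]
force: [-1.0, -0.5, 0.1]
opening: 0.445
```

```bash
python3 - <<'E'
from h import *
go(.622,.211,.18)
E
```

```text
t 23.2 tcp [0.3909 0.3411 0.0193] yaw 1.3566 q [ 0.6693  0.2377  2.1246  0.0004  0.7771 -0.6876] open 0.445
 delta cm (tool) [ -7.7733  25.3666 -16.0502] turn z 0.0 tilt fix [ 0.0012 -0.0019 -0.    ]
```

arm_command --increments '[[[0,0,0,0,0,-4,0],[0,0,0,0,0,-5,0],[0,0,0,0,0,-5,0],[0,0,0,-0.8,2.5,-3,0],[0,0,0,-1.6,5,0,0],[0,0,0,-1.6,5,0,0],[0,0,0,-1.6,5,0,0],[0,0,0,-1.2,4,0,0],[0,0,0,-0.6,2,0,0],[0,0,0,0,0,0,0],[0,0,0,0,0,0,0]]]'

```text
time_s: 24.58
tcp_pos: [0.6075, 0.2158, 0.193]
ee_rot: [-2.442, -1.974, 0.002]
force: [0.4, -0.5, -0.8]
opening: 0.445
```

```bash
python3 - <<'E'
from h import *
go(.623,.2115,.1343)
E
```

```text
t 24.575 tcp [0.6075 0.2158 0.193 ] yaw 1.3595 q [ 0.302   0.2505  1.7334  0.0014  1.1599 -1.0581] open 0.445
 delta cm (tool) [-0.0978  1.6207  5.8626] turn z 0.0 tilt fix [-0.0026 -0.0001  0.    ]
```

arm_command --increments '[[[0,0,0,-0.1,1.6,0.5,0],[0,0,0,0,0,2,0],[0,0,0,0,0,1.5,0],[0,0,0,0,0,0.5,0],[0,0,0,0,0,0,0],[0,0,0,0,0,0,0]]]'

```text
time_s: 25.32
tcp_pos: [0.6199, 0.2136, 0.1432]
ee_rot: [-2.436, -1.977, 0.008]
force: [0.2, -0.1, -1.0]
opening: 0.446
```

```bash
python3 - <<'E'
from h import *
go(.623,.2115,.1343)
E
```

```text
t 25.325 tcp [0.6199 0.2136 0.1432] yaw 1.3634 q [ 0.2928  0.3157  1.7478  0.0023  1.0842 -1.0716] open 0.446
 delta cm (tool) [-0.1407  0.3511  0.8857] turn z 0.0 tilt fix [-0.0063  0.0012 -0.    ]
```

arm_command --increments '[[[-0.006,0,0,-0.15,0.35,0.1,0],[0,0,0,0,0,0.4,0],[0,0,0,0,0,0.2,0],[0,0,0,0,0,0,0],[0,0,0,0,0,0,0]]]'

```text
time_s: 25.95
tcp_pos: [0.6243, 0.2114, 0.1374]
ee_rot: [2.438, 1.978, 0.003]
force: [0.1, -0.2, -1.6]
opening: 0.445
```

```bash
python3 - <<'E'
from h import *
go(.623,.2115,.1343)
E
```

```text
t 25.95 tcp [0.6243 0.2114 0.1374] yaw 1.3632 q [ 0.2892  0.3224  1.7506 -0.0013  1.0662 -1.0733] open 0.445
 delta cm (tool) [-0.0133 -0.1261  0.306 ] turn z 0.0 tilt fix [ 0.0026 -0.0001 -0.    ]
```

arm_command --increments '[[[0,0,0,0,-0.12,0.2,0],[0,0,0,0,0,0.12,0],[0,0,0,0,0,0,0],[0,0,0,0,0,0,60],[0,0,0,0,0,0,60],[0,0,0,0,0,0,60],[0,0,0,0,0,-3,60],[0,0,0,0,0,-5,60],[0,0,0,0,0.7,-4,60],[0,0,0,0,0.7,0,60],[0,0,0,0,0,0,60],[0,0,0,0,0,0,60]]]'

```text
time_s: 27.45
tcp_pos: [0.6353, 0.2084, 0.2539]
ee_rot: [-2.44, -1.979, 0.004]
force: [-0.2, -0.9, -1.0]
opening: 0.601
```

```bash
python3 - <<'E'
from h import *
i=camera_info('wrist'); im=pic('wrist','w10'); go(.634,.003,.19)
for z,r in((.055,.048),(.115,.024),(.145,.017)): print(z,rim(im,i,(.622,.211),z,r))
c=proj('wrist',(.622,.211,.115),i).astype(int); cv2.imwrite('pics/w10c.png',cv2.resize(im[max(0,c[1]-110):c[1]+110,c[0]-110:c[0]+110],None,fx=2.5,fy=2.5)[:,:,::-1])
E
```

```text
t 27.5 tcp [0.635  0.2083 0.2534] yaw 1.3634 q [ 0.2803  0.2531  1.6161 -0.0011  1.2759 -1.0827] open 0.601
 delta cm (tool) [-20.0973   4.1501   6.3807] turn z 0.0 tilt fix [-0.0026  0.0026 -0.    ]
0.055 (np.float32(78.392136), np.float64(0.623), np.float64(0.2105))
0.115 (np.float32(49.5274), np.float64(0.628), np.float64(0.216))
0.145 (np.float32(51.55199), np.float64(0.6245), np.float64(0.212))
```

View pics/w10c.png

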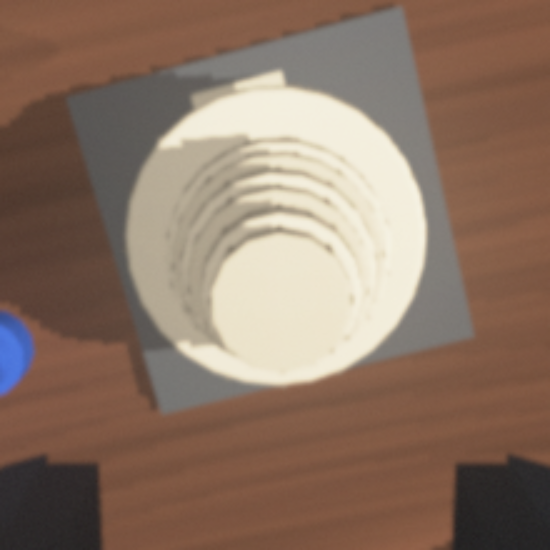

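Small course sits concentric (top fit (0.6245,0.212), walls (0.623,0.2105)). Next is the pinnacle.

arm_command --increments '[[[0,0,0,-3.5,0.7,1,55],[0,0,0,-5,1,1.6,55],[0,0,0,-5,1,1.6,55],[0,0,0,-4.2,0.9,1.6,55],[0,0,0,-2,0.4,0.6,55],[0,0,0,0,0,0,55],[0,0,0,0,0,0,55]]]'

```text
time_s: 28.38
tcp_pos: [0.6284, 0.005, 0.1795]
ee_rot: [-2.429, -1.977, 0.02]
force: [0.3, 0.1, 1.0]
opening: 0.553
```

```bash
python3 - <<'E'
from h import *
i=camera_info('wrist'); im=pic('wrist','w11'); go(.622,.002,.02)
n=proj('wrist',(.622,.002,.03),i); print(n)
print(rim(im,i,(.622,.002),.018,.015,span=.01), rim(im,i,(.622,.002),.036,.011,span=.01))
c=n.astype(int); cv2.imwrite('pics/w11c.png',cv2.resize(im[max(0,c[1]-120):c[1]+120,c[0]-160:c[0]+160],None,fx=2.5,fy=2.5)[:,:,::-1])
E
```

```text
t 28.425 tcp [0.6285 0.0052 0.1796] yaw 1.3671 q [-0.0309  0.2404  1.772  -0.001   1.145  -1.3976] open 0.548
 delta cm (tool) [-0.3835 -0.3272 15.9674] turn z 0.0 tilt fix [-0.0154  0.0037 -0.    ]
[314.0793 224.5104]
(np.float32(80.0), np.float64(0.622), np.float64(0.0020000000000000087)) (np.float32(68.177124), np.float64(0.6225), np.float64(0.005500000000000012))
```

View pics/w11c.png

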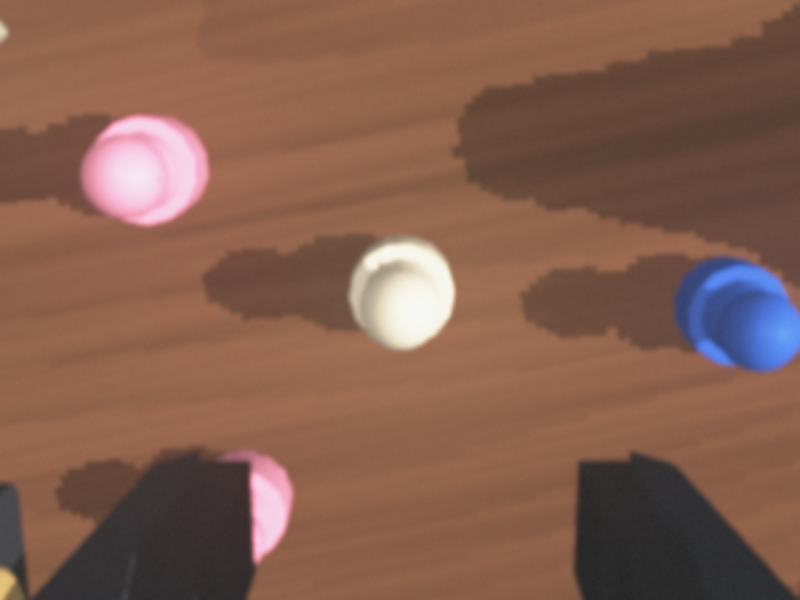

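White pinnacle at crop (402,290); the pink finials and the blue one stand clear of the finger paths.

```bash
python3 - <<'E'
from h import *
print(at('wrist',(314.8,219.8),.018),at('wrist',(314.8,227.2),.036))
E
```

```text
[0.6213 0.0026 0.018 ] [0.6229 0.0026 0.036 ]
```

arm_command --increments '[[[-0.015,0.004,0,-0.35,-0.35,1,55],[0,0,0,0,0,4,55],[0,0,0,0,0,3,55],[0,0,0,0,0,2,55],[0,0,0,0,0,0,55],[0,0,0,0,0,0,55]]]'

```text
time_s: 29.18
tcp_pos: [0.6253, 0.0084, 0.0793]
ee_rot: [2.425, 1.991, 0.012]
force: [-1.1, 0.2, 0.3]
opening: 0.55
```

```bash
python3 - <<'E'
from h import *
go(.622,.0026,.018)
E
```

```text
t 29.175 tcp [0.6253 0.0084 0.0793] yaw 1.3751 q [-0.0272  0.3243  1.8696  0.0021  0.9393 -1.4035] open 0.55
 delta cm (tool) [-0.6539 -0.261   6.1247] turn z 0.0 tilt fix [ 0.008 -0.003 -0.   ]
```

arm_command --increments '[[[0.008,-0.003,0,-0.65,-0.26,0.5,55],[0,0,0,0,0,0.5,55],[0,0,0,0,0,0,55],[0,0,0,0,0,0,55]]]'

```text
time_s: 29.68
tcp_pos: [0.6233, 0.0021, 0.0717]
ee_rot: [2.425, 1.992, 0.006]
force: [-0.6, -0.3, -0.3]
opening: 0.551
```

```bash
python3 - <<'E'
from h import *
go(.622,.0026,.018)
E
```

```text
t 29.675 tcp [0.6233 0.0021 0.0717] yaw 1.3752 q [-0.0365  0.3321  1.8757 -0.0001  0.9291 -1.4116] open 0.551
 delta cm (tool) [ 0.0165 -0.1633  5.3681] turn z 0.0 tilt fix [ 0.0047 -0.0007 -0.    ]
```

arm_command --increments '[[[0.004,0,0,0,-0.2,1.2,55],[0,0,0,0,-0.1,2,55],[0,0,0,0,0,1.5,55],[0,0,0,0,0,0,55],[0,0,0,0,0,0,55]]]'

```text
time_s: 30.3
tcp_pos: [0.6191, 0.0028, 0.0198]
ee_rot: [-2.426, -1.993, 0.002]
force: [-0.5, -0.4, 0.3]
opening: 0.551
```

```bash
python3 - <<'E'
from h import *
go(.622,.0026,.018)
E
```

```text
t 30.3 tcp [0.6191 0.0028 0.0198] yaw 1.3752 q [-0.036   0.3965  1.9027  0.0008  0.8444 -1.4117] open 0.551
 delta cm (tool) [0.0328 0.2849 0.1819] turn z 0.0 tilt fix [-0.0021 -0.0003  0.    ]
```

arm_command --increments '[[[0,0,0,0.03,0.28,0.15,55],[0,0,0,0,0,0,55],[0,0,0,0,0,0,55],[0,0,0,0,0,0,0],[0,0,0,0,0,0,0],[0,0,0,0,0,0,0],[0,0,0,0,0,0,0],[0,0,0,0,0,0,0],[0,0,0,0,0,0,0],[0,0,0,0,0,0,0]]]'

```text
time_s: 31.55
tcp_pos: [0.6236, 0.0025, 0.0201]
ee_rot: [2.427, 1.994, 0.002]
force: [-0.3, 1.0, 0.0]
opening: 0.327
```

```bash
python3 - <<'E'
from h import *
go(.6233,.2115,.22)
E
```

```text
t 31.55 tcp [0.6236 0.0025 0.0201] yaw 1.3752 q [-0.0362  0.4014  1.8949  0.0008  0.844  -1.4119] open 0.327
 delta cm (tool) [ 20.5086  -4.0725 -19.9803] turn z 0.0 tilt fix [ 0.0012 -0.0008 -0.    ]
```

arm_command --increments '[[[0,0,0,0,0,-4,0],[0,0,0,0,0,-5.5,0],[0,0,0,0,0,-5.5,0],[0,0,0,0.5,0,-5,0],[0,0,0,4,-0.8,-1,0],[0,0,0,5,-1,0,0],[0,0,0,5,-1,0,0],[0,0,0,4,-0.8,0,0],[0,0,0,2,-0.4,0,0],[0,0,0,0,0,0,0],[0,0,0,0,0,0,0]]]'

```text
time_s: 32.92
tcp_pos: [0.6236, 0.2146, 0.2362]
ee_rot: [-2.431, -1.99, 0.001]
force: [0.4, -0.4, 0.0]
opening: 0.332
```

```bash
python3 - <<'E'
from h import *
go(.6245,.2115,.165)
E
```

```text
t 32.925 tcp [0.6236 0.2146 0.2362] yaw 1.3722 q [ 0.2937  0.2455  1.6575  0.      1.2393 -1.0785] open 0.332
 delta cm (tool) [-0.2874  0.1545  7.124 ] turn z 0.0 tilt fix [-0.0005  0.0003 -0.    ]
```

arm_command --increments '[[[0,0,0,-0.3,0.15,1,0],[0,0,0,0,0,2.5,0],[0,0,0,0,0,1.5,0],[0,0,0,0,0,0.5,0],[0,0,0,0,0,0,0],[0,0,0,0,0,0,0]]]'

```text
time_s: 33.67
tcp_pos: [0.6255, 0.205, 0.1788]
ee_rot: [2.436, 1.982, -0.002]
force: [1.1, -0.2, -1.3]
opening: 0.327
```

```bash
python3 - <<'E'
from h import *
go(.6245,.2115,.165)
E
```

```text
t 33.675 tcp [0.6255 0.205  0.1788] yaw 1.3658 q [ 0.2796  0.2858  1.7162 -0.0017  1.1405 -1.0855] open 0.327
 delta cm (tool) [ 0.6188 -0.2341  1.3789] turn z 0.0 tilt fix [-0.0002  0.0018 -0.    ]
```

arm_command --increments '[[[0,0.002,0,0.6,-0.2,0.5,0],[0,0,0,0,0,0.4,0],[0,0,0,0,0,0,0],[0,0,0,0,0,0,0]]]'

```text
time_s: 34.17
tcp_pos: [0.6256, 0.2126, 0.171]
ee_rot: [2.436, 1.983, 0.005]
force: [-0.1, 0.8, -0.8]
opening: 0.325
```

```bash
python3 - <<'E'
from h import *
pic('wrist','w12');go(.6245,.2115,.165)
E
```

```text
t 34.225 tcp [0.6256 0.2126 0.1709] yaw 1.3666 q [ 0.2896  0.2945  1.7205  0.0005  1.1238 -1.0772] open 0.328
 delta cm (tool) [-0.1256 -0.0834  0.593 ] turn z 0.0 tilt fix [ 0.0023 -0.0017 -0.    ]
```

View pics/w12.png

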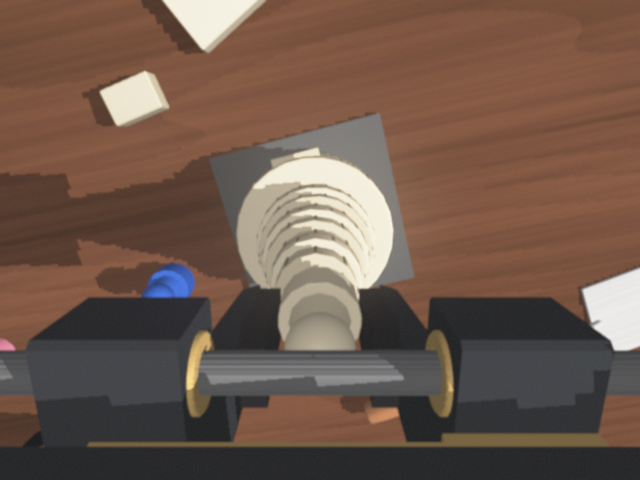

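Pinnacle at column 320, stack at about 317; the planned −1.2 mm shift covers that difference.

arm_command --increments '[[[0.002,-0.002,0,-0.13,-0.08,0.2,0],[0,0,0,0,0,0.25,0],[0,0,0,0,0,0.1,0],[0,0,0,0,0,0,0],[0,0,0,0,0,0,0]]]'

```text
time_s: 34.85
tcp_pos: [0.6245, 0.2112, 0.1651]
ee_rot: [2.436, 1.983, -0.0]
force: [-0.3, 0.2, -0.9]
opening: 0.328
```

```bash
python3 - <<'E'
from h import *
go(.6245,.2115,.165)
E
```

```text
t 34.85 tcp [0.6245 0.2112 0.1651] yaw 1.3663 q [ 0.2886  0.2986  1.7265 -0.0005  1.1163 -1.0776] open 0.328
 delta cm (tool) [ 0.0271 -0.0094  0.014 ] turn z 0.0 tilt fix [0.0004 0.0003 0.    ]
```

arm_command --increments '[[[0,0,0,0,0,0.06,0],[0,0,0,0,0,0,0],[0,0,0,0,0,0,55],[0,0,0,0,0,0,55],[0,0,0,0,0,0,55],[0,0,0,0,0,-2,55],[0,0,0,0,0,-4,55],[0,0,0,0,0,-4,55],[0,0,0,0,0.7,-1,55],[0,0,0,0,0.7,0,80],[0,0,0,0,0,0,100],[0,0,0,0,0,0,100]]]'

```text
time_s: 36.35
tcp_pos: [0.6388, 0.2078, 0.2788]
ee_rot: [2.437, 1.983, -0.002]
force: [-0.0, 0.4, 0.6]
opening: 0.863
```

```bash
python3 - <<'E'
from h import *
i=camera_info('wrist'); im=pic('wrist','w13'); go(.6028,-.21,.21)
im2=pic('scene','s2'); n=proj('scene',(.622,.211,.12)).astype(int)
c=proj('wrist',(.622,.211,.115),i).astype(int)
a=cv2.resize(im[max(0,c[1]-100):c[1]+100,c[0]-100:c[0]+100],(400,400)); b=cv2.resize(im2[n[1]-50:n[1]+50,n[0]-50:n[0]+50],(400,400),interpolation=cv2.INTER_CUBIC)
cv2.imwrite('pics/w13c.png',np.hstack([a,b])[:,:,::-1])
E
```

```text
t 36.4 tcp [0.6386 0.2078 0.2784] yaw 1.3662 q [ 0.2778  0.2447  1.5804 -0.0007  1.3181 -1.0882] open 0.911
 delta cm (tool) [-41.6273   4.9911   6.8955] turn z 0.0 tilt fix [-0.0012  0.0014 -0.    ]
```

View pics/w13c.png

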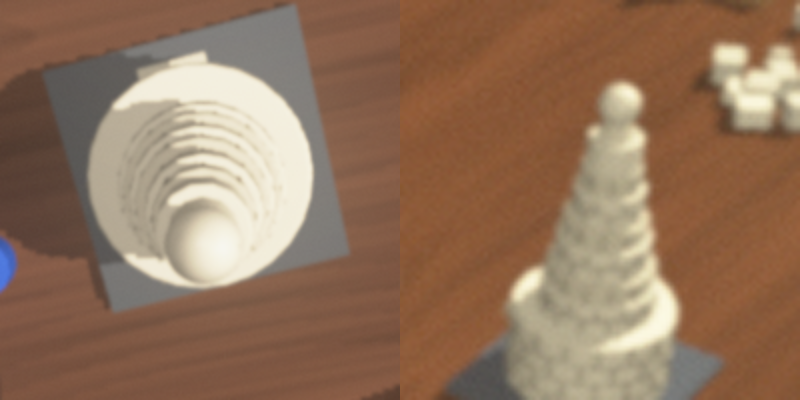

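The cone is complete and upright, ball at crop (620,103) in the scene view. Next I measure the oblong walls, then fetch the slab.

arm_command --increments '[[[0,0,0,-4,0.5,0,100],[0,0,0,-5.5,0.75,0.5,100],[0,0,0,-5.5,0.75,1,100],[0,0,0,-5.5,0.75,1,100],[0,0,0,-5.5,0.75,1,100],[0,0,0,-5.5,0.75,1,100],[0,0,0,-5,0.75,0.5,100],[0,0,0,-3,0.75,0,100],[0,0,0,-1,0.4,0,100],[0,0,0,0,0,0,100],[0,0,0,0,0,0,100]]]'

```text
time_s: 37.83
tcp_pos: [0.6122, -0.2089, 0.2182]
ee_rot: [-2.423, -1.982, 0.013]
force: [-0.0, -0.5, 0.4]
opening: 0.999
```

```bash
cat >> h.py <<'E'
def rect(im,info,near,z,thr,cam='wrist',rad=100):
    g=cv2.cvtColor(im,cv2.COLOR_RGB2GRAY); m=np.zeros_like(g); x,y=map(int,near)
    x0,y0=max(0,x-rad),max(0,y-rad); m[y0:y+rad,x0:x+rad]=(g[y0:y+rad,x0:x+rad]>thr)
    m=cv2.morphologyEx(m,cv2.MORPH_OPEN,np.ones((3,3)))
    cs,h=cv2.findContours(m,cv2.RETR_CCOMP,cv2.CHAIN_APPROX_NONE)
    for k in cs:
        if len(k)<80: continue
        P=np.array([at(cam,u,z,info)[:2] for u in k[:,0]]); (c,s,a)=cv2.minAreaRect((P*1000).astype(np.float32))
        print(thr,len(k),'px',k[:,0].mean(0),'c mm',np.array(c),'size',np.array(s),'angle of first side (world)',a)
E
python3 - <<'E'
from h import *
i=camera_info('wrist'); im=pic('wrist','w14'); go(.6028,-.21,.2)
n=proj('wrist',(.603,-.21,.05),i); print(n)
for t in(170,195,215,225): rect(im,i,n,.05,t)
E
```

```text
t 37.875 tcp [ 0.6123 -0.2088  0.2182] yaw 1.3712 q [-0.3663  0.2423  1.6953 -0.0019  1.2177 -1.7368] open 0.997
 delta cm (tool) [-0.3076 -0.8783  1.8351] turn z 0.0 tilt fix [-0.0138 -0.0005  0.    ]
[315.4651 214.6614]
170 370 px [316.8568 208.373 ] c mm [ 600.3814 -208.4641] size [54.8961 83.0866] angle of first side (world) 80.63829040527344
170 258 px [330.4574 221.7442] c mm [ 600.8349 -207.7494] size [34.9151 64.1696] angle of first side (world) 79.31993865966797
195 367 px [316.7411 208.2398] c mm [ 600.4277 -208.4977] size [54.2161 82.1756] angle of first side (world) 80.71786499023438
195 266 px [317.7932 210.0188] c mm [ 600.5596 -207.7162] size [36.4006 64.9906] angle of first side (world) 79.35309600830078
215 363 px [316.7741 208.2011] c mm [ 600.3608 -208.4162] size [53.6486 81.672 ] angle of first side (world) 80.68940734863281
215 270 px [317.6111 209.6259] c mm [ 600.7372 -207.9471] size [36.648 65.373] angle of first side (world) 79.93704986572266
225 363 px [316.7521 208.2011] c mm [ 600.3121 -208.4581] size [53.3895 81.1909] angle of first side (world) 80.72730255126953
225 272 px [317.1581 209.6471] c mm [ 600.5733 -208.4822] size [37.8765 65.8528] angle of first side (world) 80.80339813232422
```

View pics/w14.png

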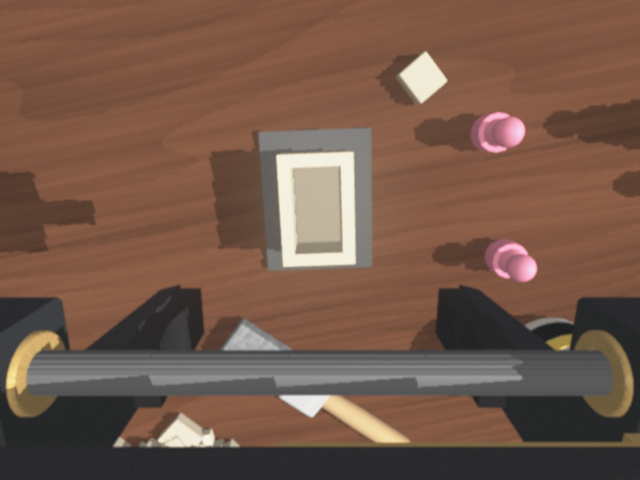

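Oblong walls at (316,208): centre (0.6004,−0.2085), measured 54.2×82.2 mm (actual 54×82), short axis at 80.7°.

```bash
python3 - <<'E'
from h import *
go(.459,.165,.2)
E
```

```text
t 37.875 tcp [ 0.6123 -0.2088  0.2182] yaw 1.3712 q [-0.3663  0.2423  1.6953 -0.0019  1.2177 -1.7368] open 0.997
 delta cm (tool) [ 33.5956 -22.4074   2.1505] turn z 0.0 tilt fix [-0.0138 -0.0005  0.    ]
```

arm_command --increments '[[[-0.014,0,0,3.4,-2.3,0.2,100],[0,0,0,4.6,-3.1,0.3,100],[0,0,0,4.6,-3.1,0.3,100],[0,0,0,4.6,-3.1,0.3,100],[0,0,0,4.6,-3.1,0.3,100],[0,0,0,4.6,-3.1,0.3,100],[0,0,0,4,-2.6,0.2,100],[0,0,0,2,-1.3,0,100],[0,0,0,0.8,-0.5,0,100],[0,0,0,0,0,0,100],[0,0,0,0,0,0,100]]]'

```text
time_s: 39.25
tcp_pos: [0.4527, 0.1808, 0.202]
ee_rot: [2.414, 2.006, 0.015]
force: [0.0, -0.3, 0.5]
opening: 1.002
```

```bash
python3 - <<'E'
from h import *
i=camera_info('wrist'); im=pic('wrist','w15'); go(.445,.169,.1,2.0226)
n=proj('wrist',(.445,.169,.014),i); print(n)
for t in(150,170,200,220): rect(im,i,n,.014,t)
E
```

```text
t 39.3 tcp [0.4528 0.1806 0.202 ] yaw 1.3862 q [ 0.3283 -0.0621  2.0575  0.0003  1.1361 -1.0581] open 0.999
 delta cm (tool) [-1.3404 -0.6413 10.1925] turn z -0.6364 tilt fix [ 0.0087 -0.0052 -0.    ]
[301.4638 209.0668]
150 118 px [250.5    300.4576] c mm [508.2624 112.5333] size [39.4627 20.1966] angle of first side (world) 79.38175964355469
150 303 px [302.0495 206.0132] c mm [444.4671 169.8615] size [90.3674 60.9569] angle of first side (world) 26.841960906982422
170 112 px [250.2857 300.9464] c mm [509.0447 112.0081] size [38.6159 18.4652] angle of first side (world) 79.38177490234375
170 301 px [301.7807 205.6777] c mm [444.4264 169.7596] size [89.6326 60.3531] angle of first side (world) 26.966522216796875
200 107 px [249.6822 301.5514] c mm [509.8909 111.8109] size [37.0012 16.729 ] angle of first side (world) 79.38186645507812
200 298 px [302.0268 205.7987] c mm [444.4414 169.8311] size [89.0207 59.6327] angle of first side (world) 26.99927520751953
220 100 px [248.94 302.04] c mm [510.1696 110.9362] size [35.2832 15.8589] angle of first side (world) 79.38177490234375
220 295 px [302.0102 205.9966] c mm [444.397  169.7472] size [88.1852 59.0334] angle of first side (world) 27.028791427612305
```

Slab measures 89.6×60.4 mm, centre (0.4444,0.1698), short axis at 117°.

arm_command --increments '[[[0.009,-0.005,-0.08,-1.3,-0.6,1,100],[0,0,-0.16,0,0,2,100],[0,0,-0.16,0,0,2,100],[0,0,-0.16,0,0,2,100],[0,0,-0.08,0,0,1,100],[0,0,0,0,0,0,100],[0,0,0,0,0,0,100]]]'

```text
time_s: 40.17
tcp_pos: [0.4486, 0.1625, 0.1206]
ee_rot: [1.652, 2.67, 0.0]
force: [-0.4, 0.2, 0.3]
opening: 1.002
```

```bash
python3 - <<'E'
from h import *
go(.4444,.1698,.017,2.0415)
E
```

```text
t 40.175 tcp [0.4486 0.1625 0.1206] yaw 2.0335 q [ 0.2962  0.0132  2.149  -0.0017  0.9778 -1.7364] open 1.002
 delta cm (tool) [ 0.8628 -0.0637 10.3602] turn z -0.008 tilt fix [0.0013 0.0016 0.    ]
```

arm_command --increments '[[[0,0,-0.008,0.85,-0.05,1,100],[0,0,0,0,0,3,100],[0,0,0,0,0,2,100],[0,0,0,0,0,0,100],[0,0,0,0,0,0,100]]]'

```text
time_s: 40.8
tcp_pos: [0.4461, 0.1719, 0.0609]
ee_rot: [1.643, 2.672, 0.007]
force: [0.5, 0.1, -0.6]
opening: 1.0
```

```bash
python3 - <<'E'
from h import *
go(.4444,.1698,.017,2.0415)
E
```

```text
t 40.8 tcp [0.4461 0.1719 0.0609] yaw 2.0392 q [ 0.3162  0.0982  2.1921 -0.0011  0.8444 -1.7223] open 1.0
 delta cm (tool) [-0.1009 -0.27    4.3871] turn z -0.0023 tilt fix [0.0067 0.0019 0.    ]
```

arm_command --increments '[[[0.006,0.002,-0.002,-0.1,-0.3,1.5,100],[0,0,0,0,-0.1,1.5,100],[0,0,0,0,0,0.9,100],[0,0,0,0,0,0,100],[0,0,0,0,0,0,100]]]'

```text
time_s: 41.42
tcp_pos: [0.4438, 0.1694, 0.0204]
ee_rot: [1.642, 2.677, 0.003]
force: [0.0, -0.1, 0.2]
opening: 1.003
```

```bash
python3 - <<'E'
from h import *
go(.4444,.1698,.0165,2.0415)
E
```

```text
t 41.425 tcp [0.4438 0.1694 0.0204] yaw 2.0411 q [ 0.312   0.1636  2.2152  0.0005  0.7603 -1.7295] open 1.003
 delta cm (tool) [0.0075 0.0676 0.3921] turn z -0.0004 tilt fix [0.0025 0.0001 0.    ]
```

arm_command --increments '[[[0.002,0,0,0,0.06,0.4,100],[0,0,0,0,0,0,100],[0,0,0,0,0,0,0],[0,0,0,0,0,0,0],[0,0,0,0,0,0,0],[0,0,0,0,0,0,0],[0,0,0,0,0,0,0],[0,0,0,0,0,0,0],[0,0,0,0,0,0,0],[0,0,0,0,0,0,0]]]'

```text
time_s: 42.68
tcp_pos: [0.4455, 0.1701, 0.0172]
ee_rot: [1.642, 2.676, 0.003]
force: [0.8, -0.2, -0.8]
opening: 0.683
```

```bash
python3 - <<'E'
from h import *
go(.4444,.1698,.0165,2.0415)
E
```

```text
t 42.675 tcp [0.4455 0.1701 0.0172] yaw 2.0411 q [ 0.3124  0.1721  2.2131 -0.      0.7535 -1.7286] open 0.683
 delta cm (tool) [ 0.0265 -0.1088  0.0709] turn z -0.0004 tilt fix [0.0029 0.0005 0.    ]
```

arm_command --increments '[[[0,0,0,0,0,-3,0],[0,0,0,0,0,-4,0],[0,0,0.1,0,0,-4,0],[0,0,0.16,0,0,-1,0],[0,0,0.16,0,0,0,0],[0,0,0.14,0,0,0,0],[0,0,0.07,0,0,0,0],[0,0,0,0,0,0,0]]]'

```text
time_s: 43.68
tcp_pos: [0.4417, 0.1688, 0.1384]
ee_rot: [-2.411, -2.012, 0.006]
force: [0.2, -0.1, -1.0]
opening: 0.674
```

```bash
python3 - <<'E'
from h import *
go(.6015,-.2087,.12,1.4085)
E
```

```text
t 43.675 tcp [0.4417 0.1688 0.1384] yaw 1.3911 q [ 0.3124 -0.014   2.139  -0.0002  1.0209 -1.0786] open 0.674
 delta cm (tool) [-34.2817  22.4772   1.8253] turn z -0.0174 tilt fix [-0.0037  0.0021 -0.    ]
```

arm_command --increments '[[[0,0,-0.01,-3.4,2.2,0,0],[0,0,-0.007,-4.6,3,0,0],[0,0,0,-4.6,3,0,0],[0,0,0,-4.6,3,0,0],[0,0,0,-4.6,3,0,0],[0,0,0,-4.6,3,0,0],[0,0,0,-4.2,2.7,0,0],[0,0,0,-2,1.3,0,0],[0,0,0,-1,0.7,0,0],[0,0,0,0,0,0,0],[0,0,0,0,0,0,0]]]'

```text
time_s: 45.05
tcp_pos: [0.6071, -0.2051, 0.1337]
ee_rot: [-2.368, -2.051, 0.009]
force: [0.2, 0.3, -1.5]
opening: 0.677
```

```bash
python3 - <<'E'
from h import *
go(.6015,-.2087,.0672,1.4085)
E
```

```text
t 45.05 tcp [ 0.6071 -0.2051  0.1337] yaw 1.4271 q [-0.3643  0.3015  1.7856 -0.0009  1.0649 -1.791 ] open 0.677
 delta cm (tool) [-0.4416 -0.4336  6.6544] turn z 0.0186 tilt fix [-0.0104 -0.0015  0.    ]
```

arm_command --increments '[[[-0.01,-0.001,0.019,-0.45,-0.45,1.5,0],[0,0,0,0,0,2,0],[0,0,0,0,0,1,0],[0,0,0,0,0,0,0],[0,0,0,0,0,0,0]]]'

```text
time_s: 45.68
tcp_pos: [0.6014, -0.204, 0.0872]
ee_rot: [-2.388, -2.039, -0.001]
force: [0.6, -0.6, -2.5]
opening: 0.676
```

```bash
python3 - <<'E'
from h import *
go(.6015,-.2087,.0672,1.4085)
E
```

```text
t 45.675 tcp [ 0.6014 -0.204   0.0872] yaw 1.4136 q [-0.367   0.3364  1.836   0.0016  0.9705 -1.7815] open 0.676
 delta cm (tool) [-0.4626  0.0858  1.9981] turn z 0.0051 tilt fix [-0.0011 -0.0016  0.    ]
```

arm_command --increments '[[[-0.001,-0.002,0.005,-0.45,0.1,0.7,0],[0,0,0,0,0,0.5,0],[0,0,0,0,0,0.2,0],[0,0,0,0,0,0,0],[0,0,0,0,0,0,0]]]'

```text
time_s: 46.3
tcp_pos: [0.6028, -0.2097, 0.0735]
ee_rot: [2.393, 2.032, 0.001]
force: [0.5, 0.2, -2.6]
opening: 0.677
```

```bash
python3 - <<'E'
from h import *
go(.6015,-.2087,.0672,1.4085)
E
```

```text
t 46.3 tcp [ 0.6028 -0.2097  0.0735] yaw 1.4079 q [-0.3734  0.3557  1.8392 -0.0007  0.9443 -1.7809] open 0.677
 delta cm (tool) [ 0.0752 -0.1472  0.6305] turn z -0.0006 tilt fix [0.0023 0.0011 0.    ]
```

arm_command --increments '[[[0.002,0.001,0,0.07,-0.15,0.3,0],[0,0,0,0,0,0.25,0],[0,0,0,0,0,0.05,0],[0,0,0,0,0,0,0]]]'

```text
time_s: 46.8
tcp_pos: [0.6015, -0.2086, 0.0673]
ee_rot: [2.394, 2.033, 0.0]
force: [-0.8, 0.1, -2.3]
opening: 0.679
```

```bash
python3 - <<'E'
from h import *
go(.6015,-.2087,.0672,1.4085)
E
```

```text
t 46.8 tcp [ 0.6015 -0.2086  0.0673] yaw 1.408 q [-0.373   0.3614  1.8447  0.      0.935  -1.7811] open 0.679
 delta cm (tool) [-0.0066  0.0053  0.0149] turn z -0.0005 tilt fix [0.0006 0.0001 0.    ]
```

arm_command --increments '[[[0,0,0,0,0,0.06,0],[0,0,0,0,0,0,0],[0,0,0,0,0,0,95],[0,0,0,0,0,0,95],[0,0,0,0,0,0,95],[0,0,0,0,0,-3,95],[0,0,0,0,0,-5,95],[0,0,0,0,0.7,-5,95],[0,0,0,0,0.7,-2,95],[0,0,0,0,0,0,95],[0,0,0,0,0,0,95],[0,0,0,0,0,0,95]]]'

```text
time_s: 48.3
tcp_pos: [0.6142, -0.2105, 0.2189]
ee_rot: [-2.393, -2.032, 0.002]
force: [0.2, -0.4, -0.2]
opening: 0.947
```

```bash
python3 - <<'E'
from h import *
i=camera_info('wrist'); im=pic('wrist','w16'); im2=pic('scene','s3'); pic('top','t3')
n=proj('wrist',(.6004,-.2085,.064),i); print(n)
for t in(180,200,220): rect(im,i,n,.064,t)
cv2.imwrite('pics/fin.png',np.hstack([cv2.resize(im,(400,300)),cv2.resize(im2[120:360,140:460],(400,300))])[:,:,::-1])
E
```

```text
[319.1137 208.4672]
180 419 px [319.6563 204.4391] c mm [ 600.1042 -208.1105] size [59.6393 88.6972] angle of first side (world) 80.70551300048828
200 418 px [319.4617 204.7871] c mm [ 600.405  -208.2746] size [59.0073 88.0507] angle of first side (world) 80.70539855957031
220 414 px [319.558  204.5942] c mm [ 600.0487 -208.1174] size [58.3728 87.2963] angle of first side (world) 80.70547485351562
```

View pics/fin.png

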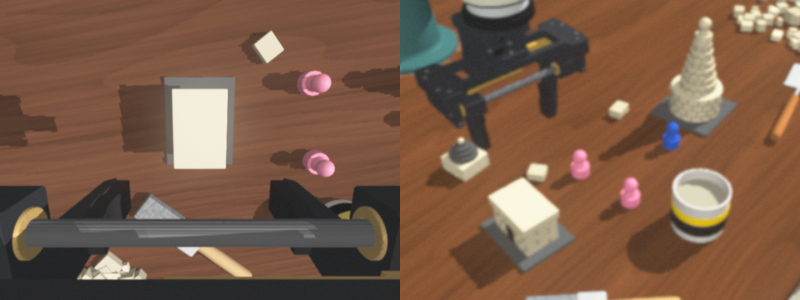

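Both roofs are in place. The slab is within 0.5 mm of the wall centre at the same 80.7°, the cone stands upright, and the bystanders are where they were. The arm is well clear, so I hand in.

```bash
python3 -c "
from station import sign_off; print(sign_off())"
```

```text
the job is handed in; nothing more can be done
None
```

Both models are roofed and the job is handed in at about 48 s of the 122 s allowed. I stacked the broad, middle and small courses on the round walls, set the off-white pinnacle on top, then laid the slab on the oblong walls.

**Last checks:**
- **Slab:** its fitted centre is (0.600, −0.208), within 0.5 mm of the walls, and its angle is 80.7°, the same as theirs.
- **Courses:** the middle and small ones measured about 2 mm or less from the wall axis. The broad one was about 1 mm off when it was laid, judged by eye from its picture.
- **Pinnacle:** I checked it only by eye. It looked upright and centred, and the cone was still standing in the last picture.
- **Other things:** the finished model and the tub looked untouched in the last scene picture. I made no measurement of them.

**What disagreed:** the automatic fits of rims partly hidden under the next stone (the broad and middle ones) came out 5–7 mm off. They had locked onto the wrong edges, so I did not use them.

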